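# Raise the spray-hood window to the pointer

## Task

Push the sliding window of the glaze-spray hood up, with the fingertips under its wooden lip, until the lip is level with the diamond-shaped pointer clamped to the frame, and leave it standing there. Do not grip the lip and do not press on the clear pane, and leave the pots and tools around it where they are.

Things in the scene. Friction and masses are not known exactly. Their poses are not given: they have to be found in the camera images.
- hood: Table-top glaze-spray hood, fixed. Origin on the table in the window plane, midway between the jambs; x points away from the user into the hood, y left along the window, z up. Two aluminium jambs (40 mm deep, 30 wide, 500 tall, centred at y = +-190 mm), crossbar on top; fixed white panel below the window (front at x = +2 mm, top at z = 105 mm); floor 20 mm thick from x = -20 to +250 mm, a turntable with a bowl on it; open top and back.
- sash (a joint): Height of the sliding window above its lowest position (m), 0 to 0.22, up is positive. It is counterweighted: 2 to 4 N at the lip moves it slowly either way (up to about 6 N at 0.15 m/s), and it stays where it is left.
- lip_mid (a point): Middle of the wooden lip's round nose, on its axis (a 16 mm bar along the hood's y, 310 mm long), 52 mm in front (-x) of the window plane, 135 mm above the table with the window lowest; moves with it. The lip is a ledge from the window to the nose, standing out 60 mm, underside 8 to 9 mm below lip_mid. The space under it, down to the table, is free. Axes as the hood.
- strip_mid (a point): Middle of the top of the thin steel wear strip let into the top of the lip (34 x 290 mm, 9 mm above lip_mid). Moves with the window. Touching this strip and the wood of the lip at once counts as gripping the lip.
- pane_mid (a point): Centre of the clear plastic pane, 314 mm wide and 5 mm thick, in a dark steel frame above the lip; it reaches from 10 to 190 mm above lip_mid, in the window plane. Moves with the window. Not to be pressed.
- pointer_mid (a point): Centre of the diamond-shaped steel pointer (a bar 60 mm long along y, 22 mm thick in the middle, pointed at both ends) on a dark clamp on the front of one jamb, left or right (y = +-190 mm), 56 mm in front of the window plane: the height wanted for lip_mid. The other jamb has a like clamp with a round 28 mm thumbscrew head, which marks nothing. Both reach up to 67 mm out. Axes as the hood.
- brush: Flat brush 180 mm long lying on the table at the left. Origin under its middle.
- glaze_jar: Grey jar with white cap, 68 mm diameter, 90 mm tall, on the table in front of the hood to one side. Origin under its centre.
- mug: White mug, 76 mm diameter plus handle, 85 mm tall, on the table in front of the hood on the other side. Origin under its centre.
- brush_pot: Blue pot 80 mm across and 90 mm tall, with brushes up to 220 mm tall, at the left of the table. Origin under its centre.
- plate: White plate, 170 mm across, 20 mm tall, at the right of the table. Origin under its centre.
- spatula: Spatula 200 mm long lying on the table at the right. Origin under its middle.

How it is judged:
By the outcome, as a careful person would: the job done as asked, in the order asked, and still so for the second after the job is handed in, with the robot touching nothing.
It also fails if it takes over 64 s, if anything falls off the work surface, if the arm or the gripper's body presses on something with over 40 N, if the wrist force passes 120 N, or if a joint passes its speed limit or range.

## Robot

A 6-joint arm with a two-finger parallel gripper is mounted at the origin on the work surface. World frame = base frame: x ahead of the robot, y to its left, z up, the work surface at z = 0. Lengths are in m, angles in rad, forces in N, time in s.
With the tool pointing down it reaches from about 0.325 to 0.85 m from the base axis. Payload 4.4 kg.
Tool frame: the origin (TCP) lies where the fingers leave the gripper's body, on its centre line; the fingertips stand ahead of it and the grasp point (between the pads) lies 78 mm ahead of it (tip_reach is the y of the fingertips in the tool frame, in m); y points along the fingers, x is the direction in which the jaws open and shut, and the axes are right-handed (so a half turn about y gives the same grasp; the last joint's range is limited). The gripper opens to 94 mm and grips with 3 to 60 N. Pads are 16 mm wide; open, the fingers measure 119 mm over their backs; the gripper's body (75 mm by 177 mm) begins 78 mm behind the grasp point.
Start: joints at [-1.268, 0.207, 1.542, -0, 1.393, -0.15], TCP at [0.252, -0.517, 0.303] pointing down, gripper open.
Joint ranges: [-2.73, 2.73], [-0.86, 2.22], [0.23, 2.46], [-1.11, 4.25], [0.08, 2.63], [-2.82, 2.82]. Speed limits (rad/s): [2.79, 2.79, 3.14, 3.14, 3.14, 3.14].

## Interface

Orientations are given as a rotation vector (axis times angle).
In Python, from station import read_state, snapshot, camera_params, hand_in, tip_reach gives the robot as it stands.
- The arm moves only by the tool servo_tool, never from a script. Its argument "rows" is a list of rows, each a list of 3 entries, a list of its own where there are three numbers: the turn, a rotation vector about the tool's x, y, z in rad, then the shift along the tool's x, y, z in m, then the finger opening in m, from 0 to 0.094. In form: [[[wx, wy, wz], [x, y, z], fingers], ...]. A call has 1 to 5 rows; each row is the pose to reach, as a shift and turn from the pose commanded when the call began, along the tool's axes at that moment; what a row does not reach only later rows make up. A row lasts 1/10 s, in which the tool goes at most 50 mm and 8.59 degrees, less where a joint would pass 70% of its speed; a pose out of reach is approached as far as the arm can. A call with a gripper value outside its range is refused whole. The fingers move at their own pace and stop on an object; "newtons" is the grip in N (left out, the last holds). Time passes only in rows, so rows that repeat a pose let the fingers close. It gives the time, the measured TCP pose, the force and the opening at its end, in the units of the state.
- read_state(): the state, without advancing time (a new reading comes with each control period).
- snapshot(name): name is "scene" or "top"; returns the picture (384x512x3 uint8, red, green, blue); there is no depth.
- camera_params(name): a dict with "mtx" (3x3 intrinsics, pixels), "rvec" (rotation vector, rad) and "tvec" (3), from world to camera coordinates, as OpenCV has them. Camera axes: x right, y down, z forward; pixel columns grow to the right and rows downward; lengths in m; the calibration is good to about 2 mm. A picture is of the moment at which its call begins. camera_params takes no time and is no camera call.
- hand_in(): hands the job in, once; it reports no verdict.
The state is a dict: "t": time; "joint_positions": joint angles; "joint_velocities": joint speeds; "joint_efforts": joint torques, N m; "ee_pos": TCP position; "ee_rot": TCP orientation; "ft_force": force on the tool from outside, world axes, zero at the start; "ft_torque": the same for the moment, N m; "finger_gap": opening from 0.0 (shut) to 1.0 (fully open).
Only numpy, scipy, OpenCV 4.12 (cv2) and the standard library are available. Lean on these libraries where they do the work, as an engineer would, in place of code of your own. Each camera call takes 0.05 s, during which the arm holds its last target.

## Working session

There is one attempt and no reset: what is moved stays moved. The work goes in short steps, Python scripts to look and compute and a tool call to move; the robot and the scene stay as the last step left them, time stands still between calls to the robot, and variables do not carry over. Pictures are saved under pics/ and viewed, and the job is handed in when it is done.

Besides the shell and the picture viewer there is one more tool, called after "Emit:" as name(argument=value, ...) on one line, values as JSON. servo_tool: Moves the arm, as the interface text tells. Its arguments: {"type":"object","properties":{"rows":{"type":"array","items":{"type":"array"}},"newtons":{"type":"number"}},"required":["rows"]}

```bash
ls; mkdir -p pics; python3 - <<'E'
from station import *
import cv2
print(read_state()); print(tip_reach)
for n in ("scene","top"):
    im=snapshot(n); cv2.imwrite(f"pics/{n}0.png",cv2.cvtColor(im,cv2.COLOR_RGB2BGR)); print(n,camera_params(n))
E
```

```text
pics
{'t': 0.0, 'joint_positions': array([-1.26850112e+00,  2.07426584e-01,  1.54290562e+00, -3.08218681e-05,
        1.39347441e+00, -1.50461863e-01]), 'joint_velocities': array([ 1.17980259e-03,  3.18929870e-05,  1.55902476e-04,  1.36145776e-04,
       -1.16308678e-05, -1.07213213e-04]), 'joint_efforts': array([-1.42262152e-04, -3.70881772e+01, -2.81415313e+01,  6.98062987e-02,
        3.61888635e-02, -1.67144440e-04]), 'ee_pos': array([ 0.25136335, -0.51651532,  0.30150974]), 'ee_rot': array([-1.38856427,  0.87077987, -0.86799397]), 'ft_force': array([-0.13492128, -0.16260453,  0.0367388 ]), 'ft_torque': array([ 0.00624988, -0.00988179,  0.05142717]), 'finger_gap': 0.9986481868885879}
0.0972
scene {'mtx': array([[489.35010925,   0.        , 260.27076755],
       [  0.        , 489.35010925, 197.32492612],
       [  0.        ,   0.        ,   1.        ]]), 'rvec': array([ 2.21392074,  1.48626083, -0.41952415]), 'tvec': array([-0.18579673, -0.27774189,  2.20545557])}
top {'mtx': array([[489.23364823,   0.        , 260.08380702],
       [  0.        , 489.23364823, 194.02277894],
       [  0.        ,   0.        ,   1.        ]]), 'rvec': array([ 2.05845053, -2.14752001,  0.23417021]), 'tvec': array([0.00385507, 0.53949981, 1.49977272])}
```

View pics/scene0.png

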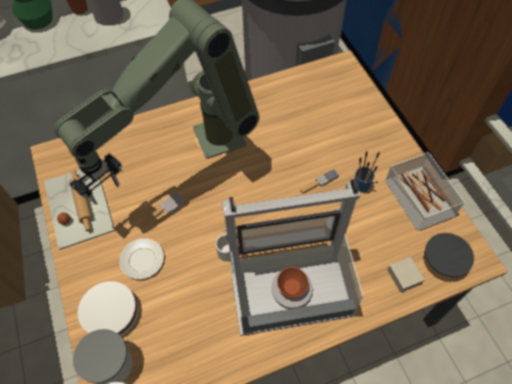

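View pics/top0.png

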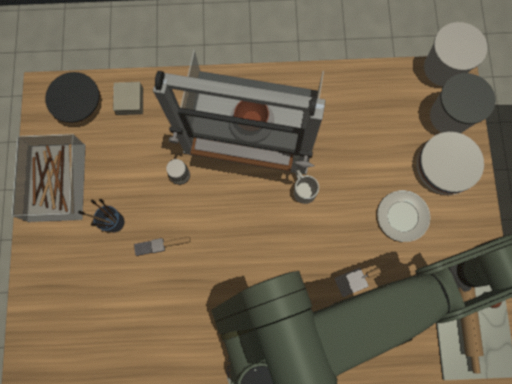

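```bash
cat > h.py <<'E'
import numpy as np, cv2
from station import *
def cam(n):
    p=camera_params(n); R=cv2.Rodrigues(np.array(p['rvec']))[0]; return p['mtx'],R,np.array(p['tvec']).reshape(3)
def proj(n,P):
    p=camera_params(n); return cv2.projectPoints(np.array(P,float).reshape(-1,1,3),p['rvec'],p['tvec'],p['mtx'],None)[0].reshape(-1,2)
def ray(n,uv):
    K,R,t=cam(n); c=-R.T@t; d=R.T@np.linalg.inv(K)@np.array([uv[0],uv[1],1.]); return c,d/np.linalg.norm(d)
def onz(n,uv,z):
    c,d=ray(n,uv); return c+d*(z-c[2])/d[2]
def crop(src,x0,y0,x1,y1,k,out):
    im=cv2.imread(src)[y0:y1,x0:x1]; cv2.imwrite(out,cv2.resize(im,None,fx=k,fy=k,interpolation=cv2.INTER_CUBIC))
E
python3 - <<'E'
from h import *
for n in("scene","top"): print(n,ray(n,(256,192)))
crop("pics/top0.png",145,50,345,200,4,"pics/top0c.png")
crop("pics/scene0.png",200,160,380,340,3,"pics/scene0c.png")
E
```

```text
scene (array([ 1.34524291, -0.33348017,  1.74780082]), array([-0.49019365,  0.18355645, -0.85206644]))
top (array([ 0.19504724, -0.0128225 ,  1.58182972]), array([ 0.22496195,  0.00421437, -0.97435843]))
```

View pics/top0c.png

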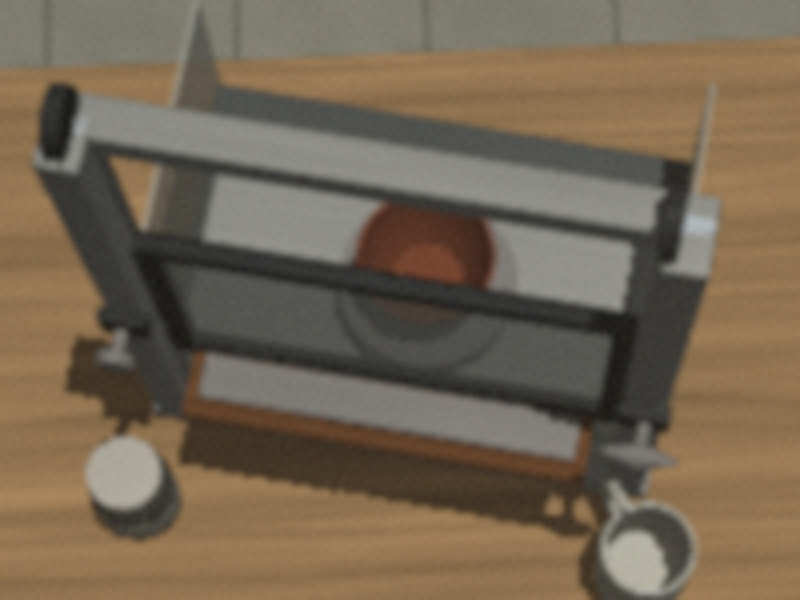

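View pics/scene0c.png

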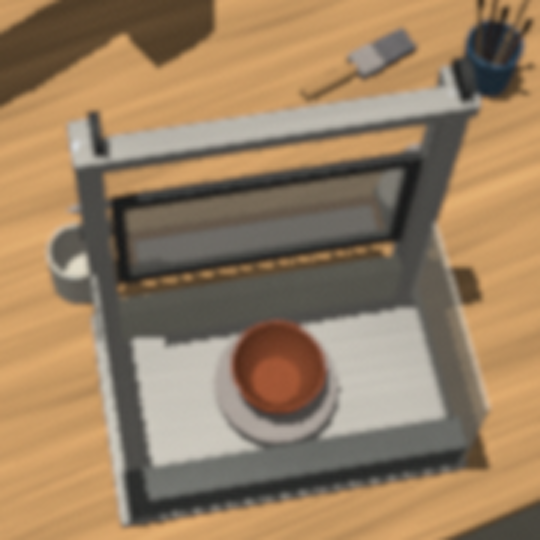

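```bash
python3 - <<'E'
from h import *
a=[]
crop("pics/top0.png",150,65,205,175,7,"pics/tl.png")
crop("pics/top0.png",270,90,330,200,7,"pics/tr.png")
a=cv2.imread("pics/tl.png");b=cv2.imread("pics/tr.png")
print(a.shape,b.shape)
c=np.hstack([a,b])[:, :]
cv2.imwrite("pics/tlr.png",cv2.resize(c,None,fx=.77,fy=.77))
E
```

```text
(770, 385, 3) (770, 420, 3)
```

View pics/tlr.png

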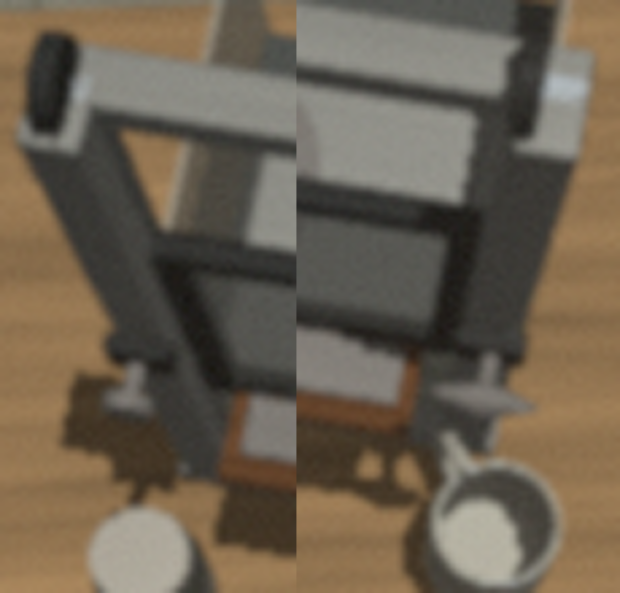

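```bash
python3 - <<'E'
from h import *
crop("pics/scene0.png",215,180,290,280,6,"pics/sl.png")
crop("pics/scene0.png",225,180,365,280,5,"pics/sw.png")
crop("pics/scene0.png",225,250,370,335,5,"pics/sb.png")
E
```

```text
(no output)
```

View pics/sl.png

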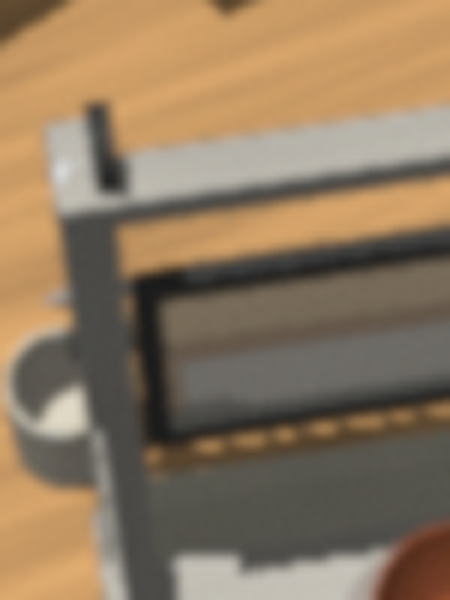

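View pics/sw.png

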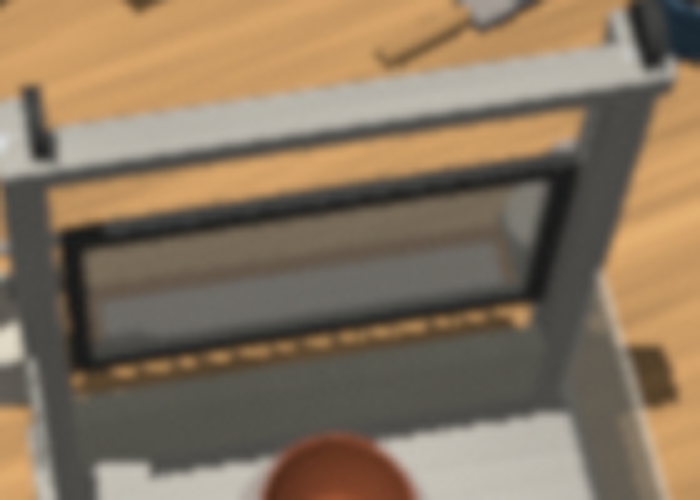

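View pics/sb.png

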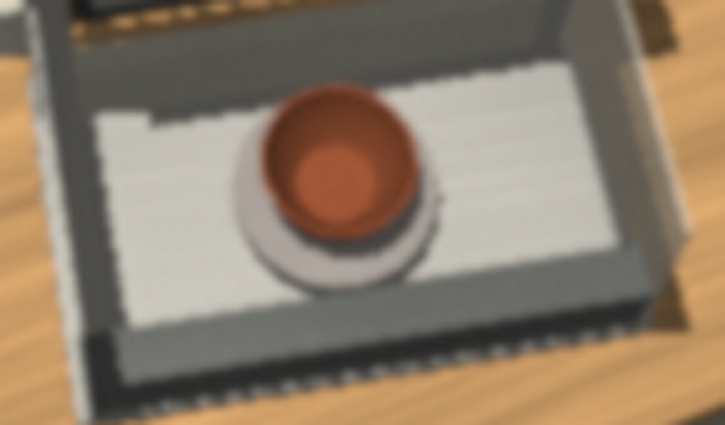

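```bash
cat > fit.py <<'E'
from h import *
from scipy.optimize import least_squares
def W(q,p):
    c,s=np.cos(q[2]),np.sin(q[2]); p=np.array(p,float); return np.array([q[0]+c*p[0]-s*p[1],q[1]+s*p[0]+c*p[1],p[2]])
def pts(q):
    x,y,th,H,s,zp=q[:6]; L=.135+s
    return [("top",(-.02,.205,H),(153.7,91.3),"Ltfo"),("top",(-.02,.175,H),(163.5,93.4),"Ltfi"),
    ("top",(-.02,.205,0),(183.4,152.6),"Lbfo"),
    ("top",(-.02,-.175,H),(310.2,117.8),"Rtfi"),("top",(-.02,-.205,H),(322.2,119.1),"Rtfo"),("top",(.02,-.205,H),(324.8,100.2),"Rtbo"),
    ("top",(-.06,.155,L-.002),(191.2,153.3),"lipL"),("top",(-.06,-.155,L-.002),(291.2,169.1),"lipR"),
    ("top",(-.056,-.16,zp),(294.8,162.4),"ptl"),("top",(-.056,-.22,zp),(314.6,165.7),"ptr"),
    ("scene",(-.056,-.22,zp),(222.5,229.5),"pts"),
    ("scene",(.02,-.205,H),(225,215.8),"sRtbo"),("scene",(.02,.205,H),(357.4,198),"sLtbo"),
    ("scene",(-.02,-.205,H),(222.5,200.8),"sRtfo")]
def res(q): return np.concatenate([proj(n,W(q,P))[0]-np.array(uv) for n,P,uv,_ in pts(q)])
if __name__=="__main__":
    r=least_squares(res,[.62,.05,-.15,.5,.02,.2],loss="soft_l1")
    np.save("q.npy",r.x); print(np.round(r.x,4))
    for (n,P,uv,k),e in zip(pts(r.x),res(r.x).reshape(-1,2)): print(k,np.round(e,1))
    J=r.jac; print("sd/px",np.round(np.sqrt(np.diag(np.linalg.inv(J.T@J))),4))
E
python3 fit.py
```

```text
[ 0.6818  0.0242 -0.2195  0.4882  0.0178  0.2302]
Ltfo [-0.2  0. ]
Ltfi [ 2.2 -0.1]
Lbfo [1.6 0.1]
Rtfi [-0.7 -0.6]
Rtfo [-0.2  0.2]
Rtbo [-0.3  3.6]
lipL [-0.7 -0.5]
lipR [-0.7  0.9]
ptl [-0.8 -0.9]
ptr [ 0.1 -0.7]
pts [-1.   2.9]
sRtbo [-1.7 -1.1]
sLtbo [ 1.2 -3.6]
sRtfo [-0.9  2.3]
sd/px [0.0017 0.001  0.006  0.004  0.0103 0.0109]
```

```bash
cat > ov.py <<'E'
from fit import *
def box(x0,x1,y0,y1,z0,z1):
    P=[(x,y,z) for x in(x0,x1) for y in(y0,y1) for z in(z0,z1)]
    return [(P[i],P[j]) for i in range(8) for j in range(i) if sum(a!=b for a,b in zip(P[i],P[j]))==1]
def overlay(n,src,q,roi,k,out):
    x0,y0,x1,y1=roi; im=cv2.resize(cv2.imread(src)[y0:y1,x0:x1],None,fx=k,fy=k,interpolation=cv2.INTER_CUBIC)
    H=q[3];L=.135+q[4];zp=q[5]
    S=[(box(-.02,.02,s*.175,s*.205,0,H),(0,255,255)) for s in(1,-1)]
    S+=[(box(-.06,0,-.155,.155,L-.008,L+.008),(0,0,255)),(box(-.005,.005,-.157,.157,L+.01,L+.19),(255,0,255)),(box(-.02,.25,-.175,.175,0,.02),(0,255,0)),
     (box(-.067,-.045,-.22,-.16,zp,zp+.0001),(255,255,0))]
    for E_,c in S:
        for a,b in E_:
            u=proj(n,[W(q,a),W(q,b)]); u=((u+.5-np.array([x0,y0]))*k-.5).astype(int)
            cv2.line(im,tuple(map(int,u[0])),tuple(map(int,u[1])),c,1)
    cv2.imwrite(out,im)
if __name__=="__main__":
    q=np.load("q.npy")
    overlay("top","pics/top0.png",q,(145,60,335,200),4,"pics/ovt.png")
    overlay("scene","pics/scene0.png",q,(210,170,380,340),3.5,"pics/ovs.png")
E
python3 ov.py
```

```text
(no output)
```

View pics/ovt.png

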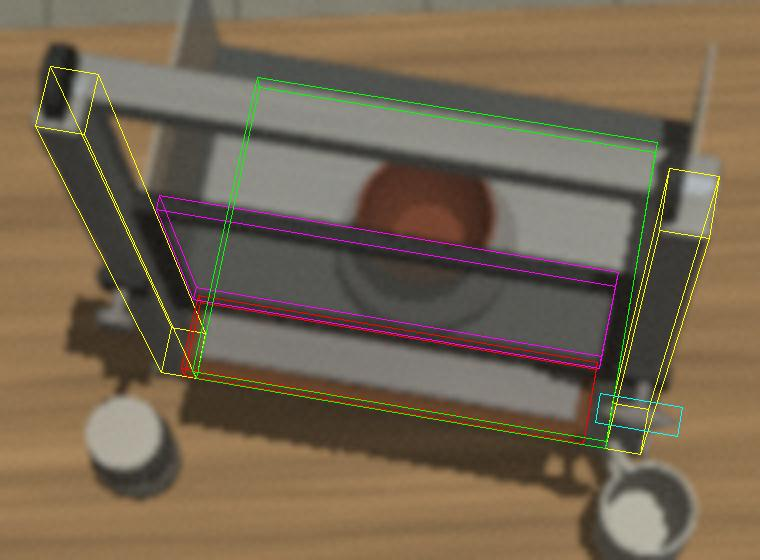

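View pics/ovs.png

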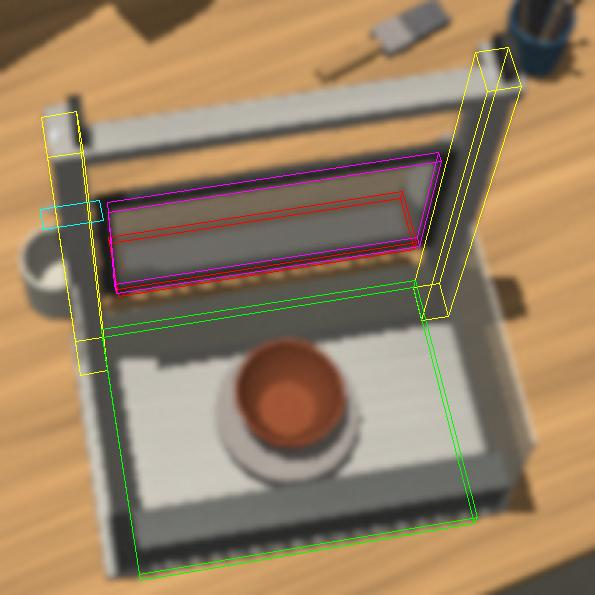

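```bash
cat > fit2.py <<'E'
import fit; from fit import *
def pts2(q):
    P=[p for p in fit.pts(q) if p[3] not in("Ltfi","Rtbo","sRtfo")]
    return P+[("scene",(.25,q[6],0),(355,316),"fL"),("scene",(.25,-q[6],0),(242.6,333.6),"fR")]
def res2(q): return np.concatenate([proj(n,W(q,P))[0]-np.array(uv) for n,P,uv,_ in pts2(q)])
r=least_squares(res2,[.62,.05,-.15,.5,.02,.2,.19],loss="soft_l1")
np.save("q.npy",r.x); print(np.round(r.x,4))
for (n,P,uv,k),e in zip(pts2(r.x),res2(r.x).reshape(-1,2)): print(k,np.round(e,1))
E
python3 fit2.py; python3 ov.py
```

```text
[ 0.6817  0.0245 -0.2151  0.4838  0.0187  0.2282  0.2058]
Ltfo [0.1 1.2]
Lbfo [1.5 0.4]
Rtfi [-0.9 -0.1]
Rtfo [-0.5  0.6]
lipL [-0.7 -0.3]
lipR [-0.6  0.6]
ptl [-0.8 -0.9]
ptr [ 0.  -0.7]
pts [-0.9  3.4]
sRtbo [-1.4 -0.2]
sLtbo [ 1.  -3.2]
fL [-1.2  1.4]
fR [-1.   3.5]
```

View pics/ovt.png

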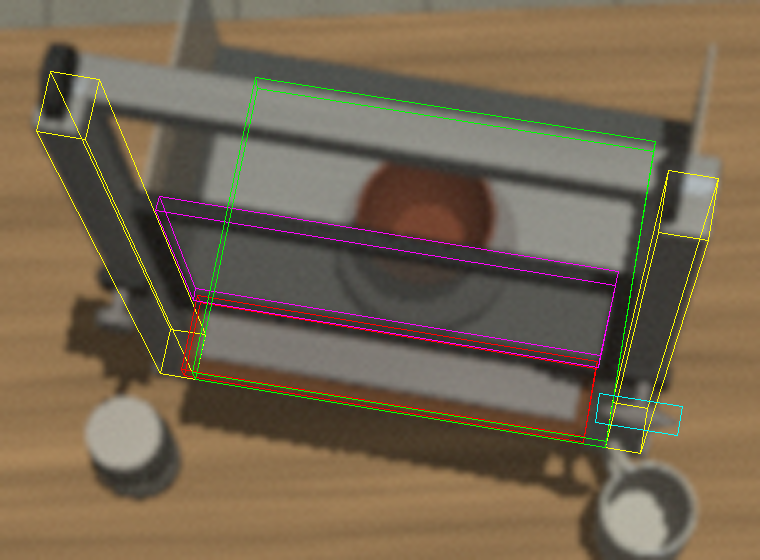

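View pics/ovs.png

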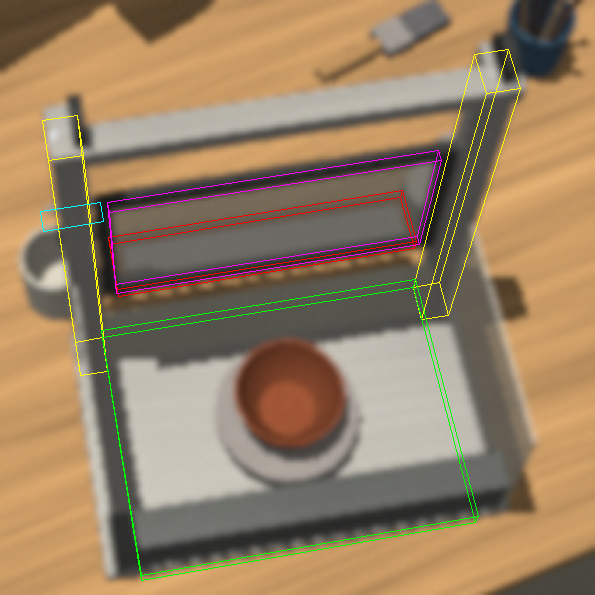

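```bash
cat > fit3.py <<'E'
import fit; from fit import *
def pts3(q):
    P=[p for p in fit.pts(q) if p[3] not in("Ltfi","Rtbo","sRtfo")]
    return P+[("scene",(.25,q[6],0),(355,316),"fL"),("scene",(.25,-q[6],0),(242.6,333.6),"fR")]
for cam_ in("top","scene"):
    def f(q):
        d=np.array([0,0,0,.5,.015,.23,.2]);w=np.array([0,0,0,.02,.03,.05,.02])
        return np.concatenate([proj(n,W(q,P))[0]-np.array(uv) for n,P,uv,_ in pts3(q) if n==cam_]+[((q-d)/w)[3:]])
    r=least_squares(f,[.66,.03,-.15,.5,.02,.2,.19],loss="soft_l1"); print(cam_,np.round(r.x,4)); print(np.round(f(r.x),1))
s=read_state(); R=cv2.Rodrigues(s['ee_rot'])[0]
for n in("top","scene"):print(n,proj(n,[s['ee_pos'],s['ee_pos']+R@[0,.0972,0],s['ee_pos']+R@[.05,.0972,0],s['ee_pos']+R@[-.05,.0972,0],[0,0,0]]))
print(R)
crop("pics/scene0.png",50,140,150,220,7,"pics/g.png")
E
python3 fit3.py
```

```text
fit3.py:8: RuntimeWarning: divide by zero encountered in divide
  return np.concatenate([proj(n,W(q,P))[0]-np.array(uv) for n,P,uv,_ in pts3(q) if n==cam_]+[((q-d)/w)[3:]])
Traceback (most recent call last):
  File "fit3.py", line 9, in <module>
    r=least_squares(f,[.66,.03,-.15,.5,.02,.2,.19],loss="soft_l1"); print(cam_,np.round(r.x,4)); print(np.round(f(r.x),1))
  File "fit3.py", line 8, in f
    return np.concatenate([proj(n,W(q,P))[0]-np.array(uv) for n,P,uv,_ in pts3(q) if n==cam_]+[((q-d)/w)[3:]])
                           ~~~~^^^^^^^^^^
  File "h.py", line 6, in proj
    p=camera_params(n); return cv2.projectPoints(np.array(P,float).reshape(-1,1,3),p['rvec'],p['tvec'],p['mtx'],None)[0].reshape(-1,2)
ValueError: time passes only in moves, steps and waits
```

```bash
sed -i 's/^def cam(n)/_c={}\ndef cp(n):\n    if n not in _c: _c[n]=camera_params(n)\n    return _c[n]\ndef cam(n)/; s/p=camera_params(n)/p=cp(n)/' h.py; sed -i 's/\[((q-d)\/w)\[3:\]\]/[(q[3:]-d[3:])\/w[3:]]/' fit3.py; python3 fit3.py
```

```text
top [ 0.6816  0.0233 -0.217   0.4884  0.0187  0.2217  0.2   ]
[ 0.2  0.2  1.8  0.3 -0.3 -0.7  0.2  0.1 -0.4 -0.4 -0.3  0.7 -0.6 -0.1
  0.2  0.  -0.6  0.1 -0.2  0. ]
scene [ 0.6748  0.0313 -0.2271  0.4587  0.015   0.2313  0.2054]
[ 0.3 -0.   0.3  0.5  0.7 -0.7 -1.1 -0.2 -0.7  0.4 -2.1  0.   0.   0.3]
top [[456.79707522 273.96031592]
 [443.18843174 276.12876708]
 [458.30047784 267.50227574]
 [427.96245506 284.82029404]
 [261.34135238 370.01041777]]
scene [[ 98.50433835 179.03533075]
 [106.17459167 193.3327513 ]
 [ 95.44532775 202.04358417]
 [116.68318701 184.80107397]
 [219.04588265 135.69909842]]
[[ 4.37469674e-01 -6.35135949e-04  8.99232940e-01]
 [-8.99230991e-01  1.88984778e-03  4.37470060e-01]
 [-1.97726634e-03 -9.99998013e-01  2.55617162e-04]]
```

View pics/g.png

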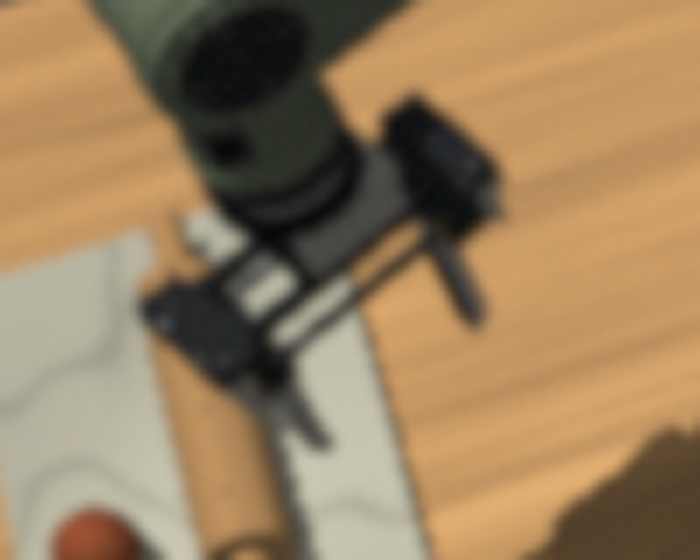

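Emit:
servo_tool(rows=[[[0.12,0,0],[0,-0.03,0],0.04],[[0.24,0,0],[0,-0.06,0],0.04],[[0.36,0,0],[0,-0.09,0],0.04]])

```text
t: 0.4
ee_pos: [0.2518, -0.5167, 0.3935]
ee_rot: [-1.072, 0.67, -0.973]
ft_force: [-0.5, -0.9, -0.7]
finger_gap: 0.783
```

```bash
cat > lg.py <<'E'
import json,numpy as np
from station import *
s=read_state(); 
open("log.jsonl","a").write(json.dumps({k:(v.tolist() if hasattr(v,'tolist') else v) for k,v in s.items()})+"\n")
np.set_printoptions(precision=4,suppress=True)
import cv2
print(s['t'],'q',s['joint_positions'],'p',s['ee_pos'],'gap',s['finger_gap'],'F',s['ft_force']); print(cv2.Rodrigues(s['ee_rot'])[0])
E
python3 lg.py
```

```text
0.4 q [-1.4169  0.1733  1.4271  0.349   1.6489 -0.2913] p [ 0.2518 -0.5167  0.3935] gap 0.7826679805985646 F [-0.5368 -0.9144 -0.7373]
[[ 0.4385  0.3207  0.8396]
 [-0.8988  0.1568  0.4095]
 [-0.0003 -0.9341  0.3569]]
```

Emit:
servo_tool(rows=[[[0.13,0,0],[0,0,0],0.04],[[0.26,0,0],[0,0,0],0.04],[[0.39,0,0],[0,0,0],0.04],[[0.52,0,0],[0,0,0],0.04],[[0.65,0,0],[0,0,0],0.04]])

```text
t: 0.9
ee_pos: [0.2511, -0.5173, 0.3926]
ee_rot: [-0.496, 0.31, -1.089]
ft_force: [0.7, 0.1, -0.8]
finger_gap: 0.425
```

```bash
python3 lg.py
```

```text
0.9 q [-1.6072  0.3032  1.4756  0.8974  1.8555 -0.4503] p [ 0.2511 -0.5173  0.3926] gap 0.4251881098714325 F [ 0.666   0.0793 -0.7585]
[[ 0.4367  0.7642  0.4747]
 [-0.8996  0.3708  0.2306]
 [ 0.0002 -0.5277  0.8494]]
```

Emit:
servo_tool(rows=[[[0.13,0,0],[0,0,0],0.04],[[0.26,0,0],[0,0,0],0.04],[[0.39,0,0],[0,0,0],0.04],[[0.45,0,0],[0,0,0],0.04],[[0.45,0,0],[0,0,0],0.04]])

```text
t: 1.4
ee_pos: [0.2512, -0.5168, 0.39]
ee_rot: [-0.094, 0.065, -1.117]
ft_force: [0.8, -0.2, -0.3]
finger_gap: 0.425
```

```bash
python3 lg.py
```

```text
1.4 q [-1.6573  0.4373  1.5269  1.2374  2.0153 -0.4939] p [ 0.2512 -0.5168  0.39  ] gap 0.42541726774421423 F [ 0.7804 -0.2334 -0.2899]
[[ 0.4368  0.894   0.0996]
 [-0.8995  0.4348  0.0423]
 [-0.0054 -0.1081  0.9941]]
```

```bash
cat > fk.py <<'E'
import json,numpy as np
from scipy.spatial.transform import Rotation as Ro
from scipy.optimize import least_squares
Y=lambda a:Ro.from_euler('y',a); Z=lambda a:Ro.from_euler('z',a)
def fk(q,k):
    h,d,L1,L2,a,Lt,a2=k[:7]; 
    A=Z(q[0]);B=A*Y(q[1]);C=A*Y(q[1]+q[2])
    D=C*Z(q[3])*Y(q[4]); E=D*Z(q[5])
    p=A.apply([0,d,h])+B.apply([0,0,L1])+C.apply([a,0,L2])+D.apply([a2,0,Lt])
    # tool y along E z
    return p,E
def data():
    D=[json.loads(l) for l in open("log.jsonl")]
    D.insert(0,dict(joint_positions=[-1.26850112e+00,2.07426584e-01,1.54290562e+00,-3.08e-05,1.39347441e+00,-1.50461863e-01],ee_pos=[0.25136335,-0.51651532,0.30150974],ee_rot=[-1.38856427,0.87077987,-0.86799397]))
    return [(np.array(x['joint_positions']),np.array(x['ee_pos']),Ro.from_rotvec(x['ee_rot'])) for x in D]
if __name__=="__main__":
    np.set_printoptions(precision=4,suppress=True)
    D=data()
    for q,p,R in D: print((fk(q,np.zeros(7))[1].inv()*R).as_matrix().round(3).tolist())
    f=lambda k:np.concatenate([np.concatenate([fk(q,k)[0]-p]) for q,p,R in D]+[0.003*(k-np.array([.3,.0,.4,.4,0,.2,0]))])
    r=least_squares(f,[.3,.05,.4,.4,0,.2,0]); print(r.x,f(r.x))
    np.save("k.npy",r.x)
E
python3 fk.py
```

```text
[[-1.0, -0.0, 0.0], [0.0, -0.0, 1.0], [-0.0, 1.0, 0.0]]
[[-1.0, -0.0, 0.0], [0.0, 0.0, 1.0], [-0.0, 1.0, 0.0]]
[[-1.0, 0.0, 0.0], [0.0, 0.0, 1.0], [0.0, 1.0, -0.0]]
[[-1.0, 0.0, 0.0], [0.0, 0.0, 1.0], [0.0, 1.0, 0.0]]
[ 0.2827  0.0862  0.4548  0.4996  0.0939  0.2446 -0.    ] [ 0.     -0.      0.     -0.      0.      0.     -0.      0.      0.
  0.      0.     -0.     -0.0001  0.0003  0.0002  0.0003  0.0003  0.0001
 -0.    ]
```

```bash
sed -i 's/0.003\*(k/0.0001*(k/' fk.py; python3 fk.py | tail -4; cat > ik.py <<'E'
from fk import *
k=np.load("k.npy"); T0=Ro.from_matrix([[-1,0,0],[0,0,1],[0,1,0]])
lo=np.array([-2.73,-.86,.23,-1.11,.08,-2.82]);hi=np.array([2.73,2.22,2.46,4.25,2.63,2.82])
def ik(p,az,pitch,q0,roll=0):
    # tool y at azimuth az, pitch up; tool z up
    R=Ro.from_euler('z',az)*Ro.from_euler('y',-pitch)*Ro.from_matrix(np.array([[0,1,0],[-1,0,0],[0,0,1]]))
    def f(q):
        P,E=fk(q,k); return np.concatenate([(P-p)*5,((E*T0).inv()*R).as_rotvec()])
    r=least_squares(f,np.clip(q0,lo+1e-3,hi-1e-3),bounds=(lo,hi)); return r.x,np.abs(r.fun).max()
def H(p,q=(.6817,.0245,-.215)):
    c,s=np.cos(q[2]),np.sin(q[2]); return np.array([q[0]+c*p[0]-s*p[1],q[1]+s*p[0]+c*p[1],p[2]])
if __name__=="__main__":
    np.set_printoptions(precision=3,suppress=True)
    q0=data()[-1][0]
    for hx,z,pit in [(-.35,.3,0),(-.25,.3,0),(-.25,.12,0),(-.2,.12,0),(-.11,.12,0),(-.11,.13,0),(-.11,.22,0),(-.11,.22,.2),(-.11,.1,.2),(-.11,.1,.35),(-.2,.1,.35),(-.11,.2,.35)]:
        q,e=ik(H((hx,0,z)),-.215,pit,q0); 
        h,d,L1,L2,a,Lt,a2=k; A=Z(q[0]);el=A.apply([0,d,h])+(A*Y(q[1])).apply([0,0,L1]); w=el+(A*Y(q[1]+q[2])).apply([a,0,L2])
        print(hx,z,pit,'q',q,'err',round(e,4),'elbow',el,'wrist',w,'tcp',H((hx,0,z)))
        if e<.01:q0=q
E
python3 ik.py
```

```text
[[-1.0, 0.0, 0.0], [0.0, 0.0, 1.0], [0.0, 1.0, -0.0]]
[[-1.0, 0.0, 0.0], [0.0, 0.0, 1.0], [0.0, 1.0, 0.0]]
[ 0.2827  0.0862  0.455   0.4996  0.0941  0.2446 -0.    ] [ 0. -0.  0. -0.  0.  0. -0.  0.  0.  0.  0. -0. -0.  0.  0.  0.  0.  0.
 -0.]
-0.35 0.3 0 q [ 0.372 -0.69   2.46  -1.11   0.587  2.82 ] err 0.4182 elbow [-0.301 -0.025  0.634] wrist [0.138 0.146 0.442] tcp [0.34  0.099 0.3  ]
-0.25 0.3 0 q [ 0.269 -0.048  2.46   3.812  0.954 -1.998] err 0.0475 elbow [-0.044  0.077  0.737] wrist [0.209 0.147 0.302] tcp [0.437 0.078 0.3  ]
-0.25 0.12 0 q [ 0.208  0.73   2.388  3.565  1.55  -1.58 ] err 0.0 elbow [0.279 0.147 0.622] wrist [0.198 0.13  0.12 ] tcp [0.437 0.078 0.12 ]
-0.2 0.12 0 q [ 0.13   0.712  2.315  3.489  1.464 -1.61 ] err 0.0 elbow [0.284 0.124 0.627] wrist [0.247 0.119 0.12 ] tcp [0.486 0.067 0.12 ]
-0.11 0.12 0 q [ 0.041  0.714  2.161  3.407  1.312 -1.64 ] err 0.0 elbow [0.294 0.098 0.627] wrist [0.335 0.1   0.12 ] tcp [0.574 0.048 0.12 ]
-0.11 0.13 0 q [ 0.041  0.683  2.17   3.409  1.292 -1.646] err 0.0 elbow [0.283 0.098 0.636] wrist [0.335 0.1   0.13 ] tcp [0.574 0.
[... 176 characters left out ...]
38  0.556  2.195  3.393  1.392 -1.668] err 0.0 elbow [0.237 0.095 0.669] wrist [0.34  0.099 0.171] tcp [0.574 0.048 0.22 ]
-0.11 0.1 0.2 q [ 0.038  0.917  2.073  3.39   1.624 -1.609] err 0.0 elbow [0.358 0.1   0.559] wrist [0.34  0.099 0.051] tcp [0.574 0.048 0.1  ]
-0.11 0.1 0.35 q [ 0.031  1.013  2.008  3.379  1.804 -1.601] err 0.0 elbow [0.383 0.098 0.523] wrist [0.35  0.097 0.016] tcp [0.574 0.048 0.1  ]
-0.2 0.1 0.35 q [ 0.112  1.048  2.148  3.476  1.972 -1.552] err 0.0 elbow [0.382 0.13  0.51 ] wrist [0.262 0.116 0.016] tcp [0.486 0.067 0.1  ]
-0.11 0.2 0.35 q [ 0.031  0.729  2.129  3.373  1.645 -1.639] err 0.0 elbow [0.3   0.095 0.622] wrist [0.35  0.097 0.116] tcp [0.574 0.048 0.2  ]
```

```bash
cat > path.py <<'E'
from ik import *
from h import onz
np.set_printoptions(precision=3,suppress=True)
q=(.6817,.0245,-.215);c,s=np.cos(q[2]),np.sin(q[2])
def inv(p): d=np.array(p[:2])-q[:2]; return np.array([c*d[0]+s*d[1],-s*d[0]+c*d[1]])
for n,uv,z in [("mugtop",(306,187),.085),("jartop",(176,168),.09)]:
    P=onz("top",uv,z); print(n,P,'hood',inv(P))
D=data(); j=D[-1][0]; p0=D[-1][1]; 
way=[(p0,.4528,-.108),(np.array([.36,-.40,.36]),.3,-.1),(np.array([.43,-.2,.30]),.0,0.),(H((-.22,-.05,.20)),-.215,0.),(H((-.2,0,.14)),-.215,.1),(H((-.2,0,.115)),-.215,.1),(H((-.112,0,.115)),-.215,.1)]
for a,b in zip(way,way[1:]):
    for t in np.linspace(.2,1,5):
        P=a[0]+(b[0]-a[0])*t; j2,e=ik(P,a[1]+(b[1]-a[1])*t,a[2]+(b[2]-a[2])*t,j); w=fk(j2,np.r_[k[:5],0,0])[0]
        print(P,'j',j2,'e',round(e,3),'dmax',round(np.abs(j2-j).max(),2),'wrist',w); j=j2
E
python3 path.py
```

```text
mugtop [ 0.55  -0.164  0.085] hood [-0.088 -0.212]
jartop [0.628 0.244 0.09 ] hood [-0.099  0.203]
[ 0.273 -0.493  0.384] j [-1.63   0.392  1.608  1.255  1.955 -0.517] e 0.0 dmax 0.08 wrist [ 0.051 -0.593  0.41 ]
[ 0.295 -0.47   0.378] j [-1.6    0.348  1.684  1.277  1.893 -0.532] e 0.0 dmax 0.08 wrist [ 0.07  -0.563  0.404]
[ 0.316 -0.447  0.372] j [-1.566  0.307  1.757  1.304  1.831 -0.546] e 0.0 dmax 0.07 wrist [ 0.089 -0.533  0.397]
[ 0.338 -0.423  0.366] j [-1.528  0.268  1.825  1.336  1.766 -0.56 ] e 0.0 dmax 0.07 wrist [ 0.108 -0.502  0.391]
[ 0.36 -0.4   0.36] j [-1.484  0.231  1.889  1.373  1.699 -0.573] e 0.0 dmax 0.07 wrist [ 0.127 -0.472  0.384]
[ 0.374 -0.36   0.348] j [-1.451  0.168  2.014  1.436  1.623 -0.619] e 0.0 dmax 0.12 wrist [ 0.137 -0.418  0.368]
[ 0.388 -0.32   0.336] j [-1.406  0.11   2.131  1.514  1.546 -0.671] e 0.0 dmax 0.12 wrist [ 0.148 -0.364  0.351]
[ 0.402 -0.28   0.324] j [-1.345  0.06   2.24   1.611  1.466 -0.729] e 0.0 dmax 0.11 wrist [ 0.159 -0.309  0.334]
[ 0.416 -0.24   0.312] j [-1.262  0.021  2.339  1.735  1.382 -0.802] e 0.0 dmax 0.12 wrist [
[... 1622 characters left out ...]
15 -1.591] e 0.0 dmax 0.02 wrist [0.248 0.119 0.096]
[0.486 0.067 0.115] j [ 0.129  0.817  2.277  3.484  1.626 -1.587] e 0.0 dmax 0.02 wrist [0.248 0.119 0.091]
[0.503 0.063 0.115] j [ 0.107  0.811  2.25   3.462  1.594 -1.597] e 0.0 dmax 0.03 wrist [0.266 0.115 0.091]
[0.521 0.06  0.115] j [ 0.088  0.806  2.221  3.443  1.562 -1.605] e 0.0 dmax 0.03 wrist [0.283 0.112 0.091]
[0.538 0.056 0.115] j [ 0.071  0.804  2.192  3.427  1.531 -1.612] e 0.0 dmax 0.03 wrist [0.3   0.108 0.091]
[0.555 0.052 0.115] j [ 0.056  0.802  2.162  3.412  1.5   -1.618] e 0.0 dmax 0.03 wrist [0.317 0.104 0.091]
[0.572 0.048 0.115] j [ 0.042  0.803  2.131  3.399  1.469 -1.624] e 0.0 dmax 0.03 wrist [0.334 0.1   0.091]
```

```bash
sed -i 's/^way=.*/way=[(p0,.4528,-.108),(np.array([.36,-.40,.30]),.3,-.05),(np.array([.43,-.22,.17]),.05,0.),(H((-.21,-.05,.16)),-.215,0.),(H((-.2,0,.115)),-.215,.1)]/; s/linspace(.2,1,5)/linspace(.1,1,10)/' path.py; python3 path.py
```

```text
mugtop [ 0.55  -0.164  0.085] hood [-0.088 -0.212]
jartop [0.628 0.244 0.09 ] hood [-0.099  0.203]
[ 0.262 -0.505  0.381] j [-1.644  0.424  1.572  1.245  1.984 -0.52 ] e 0.0 dmax 0.04 wrist [ 0.042 -0.608  0.406]
[ 0.273 -0.493  0.372] j [-1.631  0.411  1.615  1.254  1.952 -0.541] e 0.0 dmax 0.04 wrist [ 0.051 -0.593  0.396]
[ 0.284 -0.482  0.363] j [-1.616  0.4    1.657  1.264  1.92  -0.562] e 0.0 dmax 0.04 wrist [ 0.06  -0.578  0.385]
[ 0.295 -0.47   0.354] j [-1.601  0.39   1.698  1.277  1.889 -0.583] e 0.0 dmax 0.04 wrist [ 0.069 -0.563  0.375]
[ 0.306 -0.458  0.345] j [-1.584  0.382  1.737  1.291  1.857 -0.604] e 0.0 dmax 0.04 wrist [ 0.079 -0.548  0.364]
[ 0.316 -0.447  0.336] j [-1.567  0.375  1.775  1.307  1.825 -0.626] e 0.0 dmax 0.04 wrist [ 0.088 -0.533  0.354]
[ 0.327 -0.435  0.327] j [-1.549  0.37   1.812  1.325  1.794 -0.649] e 0.0 dmax 0.04 wrist [ 0.098 -0.518  0.343]
[ 0.338 -0.423  0.318] j [-1.529  0.366  1.847  1.345  1.763 -0.673] e 0.0 dmax 0.04 wrist [ 0.107 -0.503  0.333]
[ 0.349 -0.412  0.309] j [-1.508  0.364  1.88   1.367  1.732 -0.697] e 0.0 dmax 0.03 wris
[... 2789 characters left out ...]
19 -1.593] e 0.0 dmax 0.03 wrist [0.235 0.091 0.132]
[0.476 0.044 0.138] j [ 0.041  0.699  2.358  3.397  1.539 -1.592] e 0.0 dmax 0.03 wrist [0.237 0.096 0.125]
[0.478 0.048 0.133] j [ 0.059  0.724  2.342  3.415  1.558 -1.591] e 0.0 dmax 0.03 wrist [0.24  0.101 0.118]
[0.48  0.053 0.129] j [ 0.077  0.748  2.326  3.433  1.577 -1.59 ] e 0.0 dmax 0.02 wrist [0.242 0.105 0.111]
[0.482 0.058 0.124] j [ 0.095  0.772  2.31   3.451  1.594 -1.589] e 0.0 dmax 0.02 wrist [0.244 0.11  0.104]
[0.484 0.062 0.119] j [ 0.112  0.795  2.293  3.468  1.61  -1.588] e 0.0 dmax 0.02 wrist [0.246 0.114 0.098]
[0.486 0.067 0.115] j [ 0.129  0.817  2.277  3.484  1.626 -1.587] e 0.0 dmax 0.02 wrist [0.248 0.119 0.091]
```

```bash
sed -i 's/^way=.*/way=[(p0,.4528,-.108),(np.array([.38,-.40,.30]),.3,-.05),(np.array([.46,-.24,.17]),.05,0.),(np.array([.485,-.1,.16]),-.1,0.),(np.array([.485,0,.15]),-.215,0.),(H((-.2,0,.115)),-.215,.1)]/; s/linspace(.1,1,10)/linspace(.2,1,5)/' path.py; python3 path.py
```

```text
mugtop [ 0.55  -0.164  0.085] hood [-0.088 -0.212]
jartop [0.628 0.244 0.09 ] hood [-0.099  0.203]
[ 0.277 -0.493  0.372] j [-1.624  0.412  1.614  1.258  1.946 -0.538] e 0.0 dmax 0.09 wrist [ 0.055 -0.593  0.396]
[ 0.303 -0.47   0.354] j [-1.586  0.392  1.695  1.285  1.877 -0.578] e 0.0 dmax 0.08 wrist [ 0.077 -0.563  0.375]
[ 0.328 -0.447  0.336] j [-1.545  0.379  1.77   1.321  1.808 -0.62 ] e 0.0 dmax 0.07 wrist [ 0.1   -0.533  0.354]
[ 0.354 -0.423  0.318] j [-1.498  0.372  1.838  1.366  1.739 -0.664] e 0.0 dmax 0.07 wrist [ 0.123 -0.503  0.333]
[ 0.38 -0.4   0.3 ] j [-1.445  0.373  1.899  1.42   1.671 -0.713] e 0.0 dmax 0.07 wrist [ 0.147 -0.472  0.312]
[ 0.396 -0.368  0.274] j [-1.405  0.374  1.992  1.483  1.601 -0.798] e 0.0 dmax 0.09 wrist [ 0.159 -0.428  0.284]
[ 0.412 -0.336  0.248] j [-1.355  0.389  2.075  1.564  1.538 -0.893] e 0.0 dmax 0.1 wrist [ 0.172 -0.385  0.255]
[ 0.428 -0.304  0.222] j [-1.295  0.423  2.146  1.666  1.486 -1.   ] e 0.0 dmax 0.11 wrist [ 0.186 -0.341  0.227]
[ 0.444 -0.272  0.196] j [-1.219  0.475  2.203  1.792  1.45  -1.119] e 0.0 dmax 0.13 wrist [ 
[... 1098 characters left out ...]
32 -1.563] e 0.0 dmax 0.13 wrist [0.245 0.027 0.152]
[0.485 0.    0.15 ] j [-0.141  0.601  2.396  3.217  1.427 -1.582] e 0.0 dmax 0.13 wrist [0.246 0.052 0.15 ]
[0.485 0.013 0.143] j [-0.085  0.649  2.376  3.273  1.475 -1.586] e 0.0 dmax 0.06 wrist [0.246 0.066 0.138]
[0.486 0.027 0.136] j [-0.029  0.694  2.353  3.327  1.518 -1.588] e 0.0 dmax 0.06 wrist [0.247 0.079 0.126]
[0.486 0.04  0.129] j [ 0.025  0.737  2.329  3.381  1.558 -1.589] e 0.0 dmax 0.05 wrist [0.247 0.092 0.114]
[0.486 0.054 0.122] j [ 0.078  0.778  2.304  3.433  1.594 -1.588] e 0.0 dmax 0.05 wrist [0.248 0.106 0.102]
[0.486 0.067 0.115] j [ 0.129  0.817  2.277  3.484  1.626 -1.587] e 0.0 dmax 0.05 wrist [0.248 0.119 0.091]
```

```bash
cat > to.py <<'E'
import sys
from ik import *
from station import read_state
def to(p,az,pit,step=.04):
    s=read_state(); R0=Ro.from_rotvec(s['ee_rot']); p0=np.array(s['ee_pos'])
    R=Ro.from_euler('z',az)*Ro.from_euler('y',-pit)*Ro.from_matrix(np.array([[0,1,0],[-1,0,0],[0,0,1]]))
    w=(R0.inv()*R).as_rotvec(); d=R0.inv().apply(np.array(p)-p0)
    n=max(1,int(np.ceil(max(np.linalg.norm(w)/.13,np.linalg.norm(d)/step))))
    print('t',round(s['t'],2),'now',p0.round(4),'F',s['ft_force'].round(1),'q',s['joint_positions'].round(2)); print('turn',w.round(3),'shift',d.round(4),'rows',n)
    for i in range(n): print([(w*(i+1)/n).round(3).tolist(),(d*(i+1)/n).round(3).tolist(),.04])
if __name__=="__main__":
    a=[float(x) for x in sys.argv[2:]]
    p=H(a[:3]) if sys.argv[1]=='h' else np.array(a[:3])
    to(p,a[3],a[4],*(a[5:]))
E
python3 to.py w .38 -.40 .30 .3 -.05
```

```text
t 1.4 now [ 0.2512 -0.5168  0.39  ] F [ 0.8 -0.2 -0.3] q [-1.66  0.44  1.53  1.24  2.02 -0.49]
turn [ 0.059  0.007 -0.152] shift [-0.0483  0.1757 -0.0717] rows 5
[[0.012, 0.001, -0.03], [-0.01, 0.035, -0.014], 0.04]
[[0.023, 0.003, -0.061], [-0.019, 0.07, -0.029], 0.04]
[[0.035, 0.004, -0.091], [-0.029, 0.105, -0.043], 0.04]
[[0.047, 0.005, -0.122], [-0.039, 0.141, -0.057], 0.04]
[[0.059, 0.007, -0.152], [-0.048, 0.176, -0.072], 0.04]
```

Emit:
servo_tool(rows=[[[0.012,0.001,-0.03],[-0.01,0.035,-0.014],0.04],[[0.023,0.003,-0.061],[-0.019,0.07,-0.029],0.04],[[0.035,0.004,-0.091],[-0.029,0.105,-0.043],0.04],[[0.047,0.005,-0.122],[-0.039,0.141,-0.057],0.04],[[0.059,0.007,-0.152],[-0.048,0.176,-0.072],0.04]])

```text
t: 1.9
ee_pos: [0.3817, -0.4, 0.3017]
ee_rot: [-0.051, 0.027, -1.271]
ft_force: [1.3, 0.2, 0.1]
finger_gap: 0.426
```

```bash
python3 to.py w .46 -.24 .17 .05 0
```

```text
t 1.9 now [ 0.3817 -0.4     0.3017] F [1.3 0.2 0.1] q [-1.44  0.37  1.9   1.42  1.67 -0.72]
turn [ 0.052  0.015 -0.249] shift [-0.1308  0.1289 -0.124 ] rows 6
[[0.009, 0.002, -0.042], [-0.022, 0.021, -0.021], 0.04]
[[0.017, 0.005, -0.083], [-0.044, 0.043, -0.041], 0.04]
[[0.026, 0.007, -0.125], [-0.065, 0.064, -0.062], 0.04]
[[0.035, 0.01, -0.166], [-0.087, 0.086, -0.083], 0.04]
[[0.043, 0.012, -0.208], [-0.109, 0.107, -0.103], 0.04]
[[0.052, 0.015, -0.249], [-0.131, 0.129, -0.124], 0.04]
```

Emit:
servo_tool(rows=[[[0.01,0.003,-0.05],[-0.026,0.026,-0.025],0.04],[[0.02,0.006,-0.1],[-0.052,0.052,-0.05],0.04],[[0.031,0.009,-0.15],[-0.078,0.077,-0.074],0.04],[[0.042,0.012,-0.2],[-0.105,0.103,-0.099],0.04],[[0.052,0.015,-0.249],[-0.131,0.129,-0.124],0.04]])

```text
t: 2.4
ee_pos: [0.4596, -0.2397, 0.1706]
ee_rot: [0.0, -0.001, -1.521]
ft_force: [1.2, -1.0, 0.4]
finger_gap: 0.425
```

```bash
python3 to.py w .485 -.1 .16 -.1 0 .03
```

```text
t 2.4 now [ 0.4596 -0.2397  0.1706] F [ 1.2 -1.   0.4] q [-1.13  0.55  2.24  1.94  1.44 -1.24]
turn [-0.001  0.001 -0.149] shift [-0.1383  0.0322 -0.0105] rows 5
[[-0.0, 0.0, -0.03], [-0.028, 0.006, -0.002], 0.04]
[[-0.0, 0.0, -0.06], [-0.055, 0.013, -0.004], 0.04]
[[-0.001, 0.0, -0.09], [-0.083, 0.019, -0.006], 0.04]
[[-0.001, 0.001, -0.119], [-0.111, 0.026, -0.008], 0.04]
[[-0.001, 0.001, -0.149], [-0.138, 0.032, -0.01], 0.04]
```

Emit:
servo_tool(rows=[[[0,0,-0.03],[-0.028,0.006,-0.002],0.04],[[0,0,-0.06],[-0.055,0.013,-0.004],0.04],[[0,0,-0.09],[-0.083,0.019,-0.006],0.04],[[0,0,-0.12],[-0.111,0.026,-0.008],0.04],[[0,0,-0.15],[-0.138,0.032,-0.01],0.04]])

```text
t: 2.9
ee_pos: [0.4847, -0.1001, 0.1616]
ee_rot: [0.003, -0.0, -1.67]
ft_force: [1.3, 0.1, -0.4]
finger_gap: 0.427
```

```bash
python3 to.py w .485 0 .15 -.215 0 .02
```

```text
t 2.9 now [ 0.4847 -0.1001  0.1616] F [ 1.3  0.1 -0.4] q [-0.65  0.55  2.4   2.58  1.42 -1.47]
turn [-0.002 -0.002 -0.116] shift [-0.0996 -0.0097 -0.0118] rows 6
[[-0.0, -0.0, -0.019], [-0.017, -0.002, -0.002], 0.04]
[[-0.001, -0.001, -0.039], [-0.033, -0.003, -0.004], 0.04]
[[-0.001, -0.001, -0.058], [-0.05, -0.005, -0.006], 0.04]
[[-0.001, -0.001, -0.077], [-0.066, -0.006, -0.008], 0.04]
[[-0.002, -0.002, -0.096], [-0.083, -0.008, -0.01], 0.04]
[[-0.002, -0.002, -0.116], [-0.1, -0.01, -0.012], 0.04]
```

Emit:
servo_tool(rows=[[[0,0,-0.023],[-0.02,-0.002,-0.002],0.04],[[0,0,-0.046],[-0.04,-0.004,-0.004],0.04],[[0,0,-0.07],[-0.06,-0.006,-0.007],0.04],[[0,0,-0.093],[-0.08,-0.008,-0.009],0.04],[[0,0,-0.116],[-0.1,-0.01,-0.012],0.04]])

```text
t: 3.4
ee_pos: [0.4848, 0.001, 0.1502]
ee_rot: [0.005, 0.0, -1.785]
ft_force: [1.5, -0.2, 0.1]
finger_gap: 0.424
```

```bash
python3 to.py h -.2 0 .115 -.215 .1 .02;  python3 - <<'E'
from h import *
for n in("scene","top"):
    im=snapshot(n); cv2.imwrite(f"pics/{n}1.png",cv2.cvtColor(im,cv2.COLOR_RGB2BGR))
crop("pics/top1.png",145,50,345,250,3,"pics/top1c.png")
E
```

```text
t 3.4 now [0.4848 0.001  0.1502] F [ 1.5 -0.2  0.1] q [-0.14  0.6   2.4   3.22  1.43 -1.58]
turn [ 0.097 -0.004 -0.001] shift [-0.0649 -0.0128 -0.0354] rows 4
[[0.024, -0.001, -0.0], [-0.016, -0.003, -0.009], 0.04]
[[0.049, -0.002, -0.0], [-0.032, -0.006, -0.018], 0.04]
[[0.073, -0.003, -0.0], [-0.049, -0.01, -0.027], 0.04]
[[0.097, -0.004, -0.001], [-0.065, -0.013, -0.035], 0.04]
```

View pics/top1c.png

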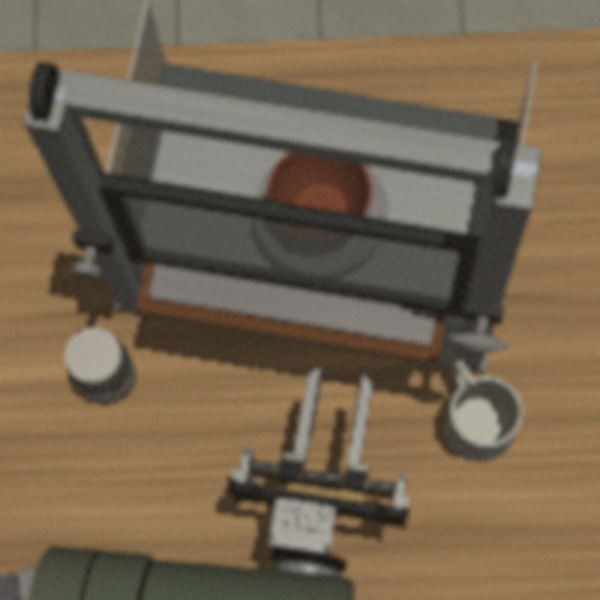

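```bash
python3 - <<'E'
from h import *
s=read_state(); R=cv2.Rodrigues(s['ee_rot'])[0]
np.set_printoptions(precision=1,suppress=True)
for n in("top","scene"):print(n,proj(n,[s['ee_pos']+R@[x,.0972,0] for x in(-.027,-.02,.02,.027)]))
np.set_printoptions(precision=4)
for uv in((191.2,153.3),(291.2,169.1)): print(onz("top",uv,.15))
crop("pics/top1.png",230,160,330,235,8,"pics/t1f.png")
crop("pics/scene1.png",200,170,360,290,5,"pics/s1.png")
E
```

```text
top [[249.5 173. ]
 [251.8 173.4]
 [264.9 175.5]
 [267.1 175.8]]
scene [[272.1 226.2]
 [270.2 226.5]
 [259.5 228.3]
 [257.7 228.6]]
[0.6556 0.1867 0.15  ]
[ 0.5923 -0.1162  0.15  ]
```

View pics/t1f.png

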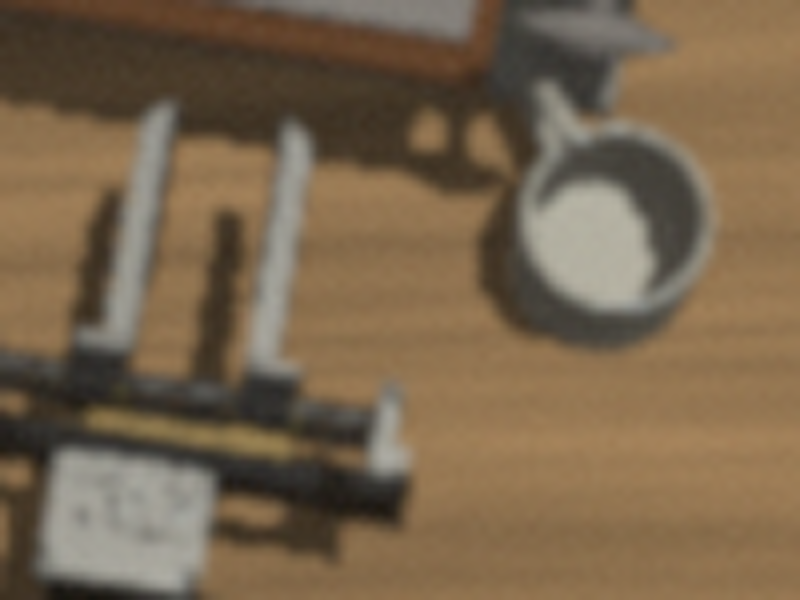

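View pics/s1.png

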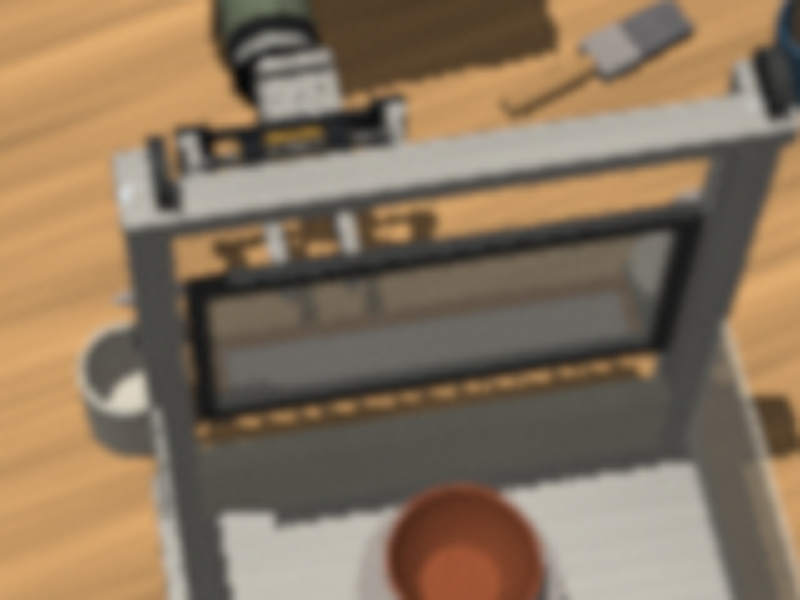

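Emit:
servo_tool(rows=[[[0.02,0,0],[-0.013,-0.003,-0.007],0.04],[[0.04,0,0],[-0.026,-0.005,-0.014],0.04],[[0.06,0,0],[-0.039,-0.008,-0.021],0.04],[[0.08,0,0],[-0.052,-0.01,-0.028],0.04],[[0.1,0,0],[-0.065,-0.013,-0.035],0.04]])

```text
t: 4.0
ee_pos: [0.4862, 0.066, 0.115]
ee_rot: [0.078, -0.089, -1.785]
ft_force: [0.3, 0.7, 0.3]
finger_gap: 0.426
```

```bash
python3 to.py h -.13 0 .115 -.21 .1 .015; python3 - <<'E'
from h import *
c1,d1=ray("top",(314.6,165.7));c2,d2=ray("scene",(222.5,229.5))
A=np.array([d1,-d2]).T; t=np.linalg.lstsq(A,c2-c1,rcond=None)[0]; print(c1+t[0]*d1,c2+t[1]*d2)
c2,d2=ray("scene",(221.5,228));A=np.array([d1,-d2]).T; t=np.linalg.lstsq(A,c2-c1,rcond=None)[0]; print(c1+t[0]*d1,c2+t[1]*d2)
E
```

```text
t 4.0 now [0.4862 0.066  0.115 ] F [0.3 0.7 0.3] q [ 0.12  0.82  2.28  3.48  1.63 -1.58]
turn [-0.003 -0.004  0.006] shift [-0.0012  0.0695 -0.0072] rows 5
[[-0.001, -0.001, 0.001], [-0.0, 0.014, -0.001], 0.04]
[[-0.001, -0.002, 0.002], [-0.0, 0.028, -0.003], 0.04]
[[-0.002, -0.003, 0.003], [-0.001, 0.042, -0.004], 0.04]
[[-0.003, -0.003, 0.005], [-0.001, 0.056, -0.006], 0.04]
[[-0.003, -0.004, 0.006], [-0.001, 0.069, -0.007], 0.04]
[ 0.57416814 -0.17667493  0.24107632] [ 0.57534545 -0.17259409  0.24091051]
[ 0.57208025 -0.17577257  0.24846009] [ 0.57241204 -0.17461187  0.24841206]
```

Emit:
servo_tool(rows=[[[0,0,0],[0,-0.001,-0.013],0.04],[[0,0,0],[0,0.013,-0.016],0.04],[[0,0,0],[0,0.03,-0.018],0.04],[[0,0,0],[0,0.048,-0.019],0.04],[[0,0,0],[0,0.069,-0.02],0.04]])

```text
t: 4.5
ee_pos: [0.556, 0.0497, 0.1026]
ee_rot: [0.076, -0.088, -1.785]
ft_force: [1.2, -0.9, -0.0]
finger_gap: 0.425
```

```bash
python3 to.py h -.112 0 .102 -.21 .1 .02;python3 - <<'E'
from h import *
for n in("scene","top"):
    im=snapshot(n); cv2.imwrite(f"pics/{n}2.png",cv2.cvtColor(im,cv2.COLOR_RGB2BGR))
crop("pics/top2.png",170,110,330,230,5,"pics/top2c.png")
E
```

```text
t 4.5 now [0.556  0.0497 0.1026] F [ 1.2 -0.9 -0. ] q [ 0.05  0.84  2.15  3.41  1.52 -1.61]
turn [-0.002 -0.003  0.006] shift [-0.0022  0.016  -0.0023] rows 1
[[-0.002, -0.003, 0.006], [-0.002, 0.016, -0.002], 0.04]
```

View pics/top2c.png

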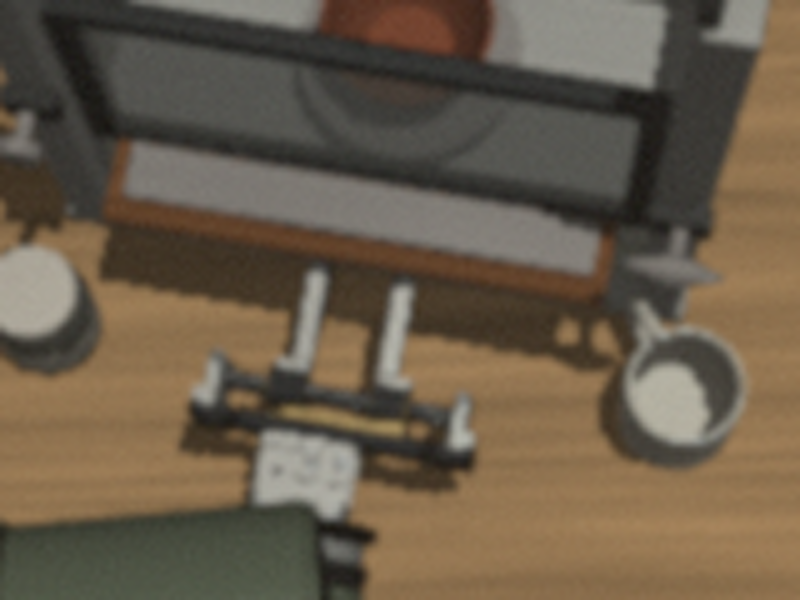

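```bash
python3 - <<'E'
from h import *
s=read_state(); R=cv2.Rodrigues(s['ee_rot'])[0]
np.set_printoptions(precision=1,suppress=True)
for n in("top",):
  for L in(.0972,.06,.0): print(n,L,(proj(n,[s['ee_pos']+R@[x,L,0] for x in(-.024,.024)])-[170,110])*5)
E
```

```text
top 0.0972 [[329.3 221.7]
 [404.7 234.6]]
top 0.06 [[318.6 279.5]
 [394.2 292.4]]
top 0.0 [[301.3 373.3]
 [377.1 386.4]]
```

Emit:
servo_tool(rows=[[[0,0,0],[-0.001,0.006,0],0.04],[[0,0,0],[-0.002,0.013,-0.001],0.04],[[0,0,0],[-0.002,0.013,0.006],0.04],[[0,0,0],[-0.002,0.013,0.01],0.04],[[0,0,0],[-0.002,0.013,0.014],0.04]])

```text
t: 5.1
ee_pos: [0.5652, 0.051, 0.1171]
ee_rot: [0.075, -0.086, -1.783]
ft_force: [0.3, 0.7, -0.0]
finger_gap: 0.424
```

```bash
python3 lg.py
```

```text
5.1 q [ 0.0504  0.7956  2.1459  3.4061  1.4772 -1.6196] p [0.5652 0.051  0.1171] gap 0.4244951405824942 F [ 0.2771  0.6922 -0.0057]
[[-0.2123  0.9723 -0.0979]
 [-0.9772 -0.2116  0.0177]
 [-0.0035  0.0995  0.995 ]]
```

Emit:
servo_tool(rows=[[[0,0,0],[0,0,0.003],0.04],[[0,0,0],[0,0.001,0.005],0.04],[[0,0,0],[0,0.001,0.007],0.04],[[0,0,0],[0,0.001,0.009],0.04]])

```text
t: 5.5
ee_pos: [0.5657, 0.0508, 0.1253]
ee_rot: [0.073, -0.085, -1.784]
ft_force: [2.0, -0.6, -2.9]
finger_gap: 0.424
```

Emit:
servo_tool(rows=[[[0,0,0],[0,0,0.002],0.04],[[0,0,0],[0,0,0.004],0.04],[[0,0,0],[0,0,0.006],0.04]])

```text
t: 5.8
ee_pos: [0.5652, 0.0508, 0.1316]
ee_rot: [0.074, -0.086, -1.784]
ft_force: [2.6, 0.1, -3.9]
finger_gap: 0.428
```

Emit:
servo_tool(rows=[[[0,0,0],[0,0,0.002],0.04],[[0,0,0],[0,0,0.004],0.04],[[0,0,0],[0,0,0.006],0.04]])

```text
t: 6.1
ee_pos: [0.5646, 0.0509, 0.1379]
ee_rot: [0.075, -0.087, -1.784]
ft_force: [2.1, -1.4, -2.9]
finger_gap: 0.427
```

Emit:
servo_tool(rows=[[[0,0,0],[0,0.001,0.004],0.04],[[0,0,0],[0,0.001,0.009],0.04],[[0,0,0],[0,0.002,0.014],0.04],[[0,0,0],[0,0.002,0.019],0.04],[[0,0,0],[0,0.003,0.024],0.04]])

```text
t: 6.6
ee_pos: [0.5648, 0.0508, 0.1624]
ee_rot: [0.075, -0.087, -1.784]
ft_force: [-3.5, 0.1, -3.2]
finger_gap: 0.424
```

Emit:
servo_tool(rows=[[[0,0,0],[0,0.001,0.005],0.04],[[0,0,0],[0,0.001,0.01],0.04],[[0,0,0],[0,0.002,0.015],0.04],[[0,0,0],[0,0.002,0.019],0.04],[[0,0,0],[0,0.003,0.022],0.04]])

```text
t: 7.1
ee_pos: [0.5659, 0.0505, 0.1848]
ee_rot: [0.076, -0.087, -1.784]
ft_force: [-2.2, 0.9, -2.4]
finger_gap: 0.423
```

```bash
python3 lg.py;python3 - <<'E'
from h import *
for n in("scene","top"):
    im=np.mean([snapshot(n).astype(float) for _ in range(4)],0).astype(np.uint8); cv2.imwrite(f"pics/{n}3.png",cv2.cvtColor(im,cv2.COLOR_RGB2BGR))
crop("pics/top3.png",170,110,330,230,5,"pics/top3c.png")
crop("pics/scene3.png",205,180,365,290,5,"pics/scene3c.png")
E
```

```text
7.1 q [ 0.049   0.5853  2.2095  3.4116  1.3368 -1.6583] p [0.5659 0.0505 0.1848] gap 0.423362800892437 F [-2.1649  0.9263 -2.4178]
[[-0.2128  0.9721 -0.0991]
 [-0.9771 -0.2121  0.0178]
 [-0.0037  0.1006  0.9949]]
```

View pics/top3c.png

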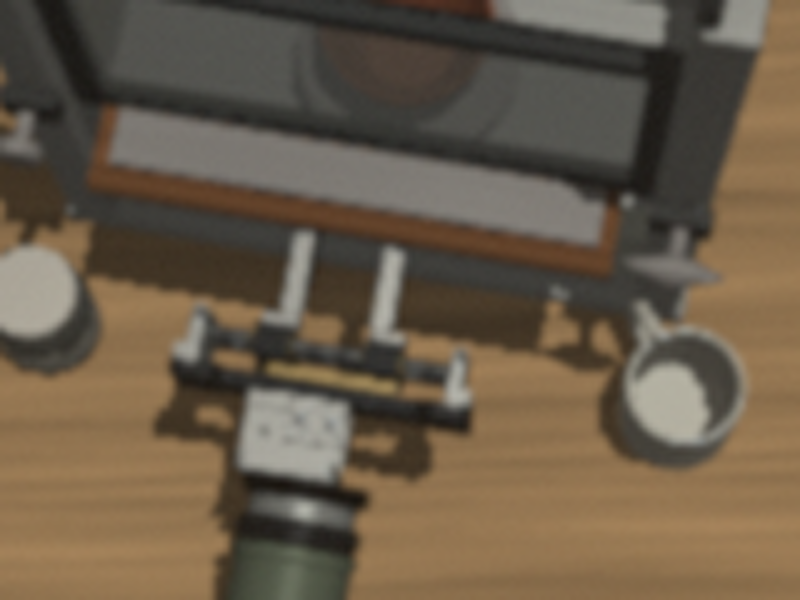

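View pics/scene3c.png

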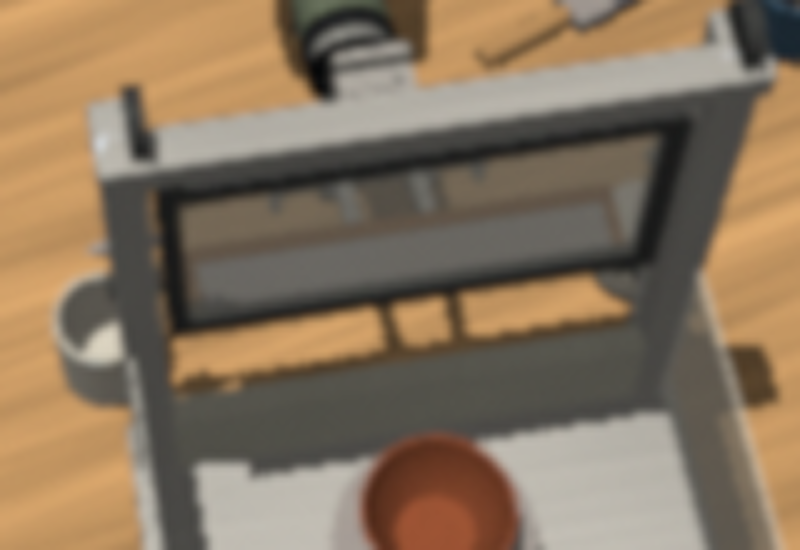

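```bash
python3 - <<'E'
from h import *
a=cv2.imread("pics/top0.png")[150:180,265:325];b=cv2.imread("pics/top3.png")[150:180,265:325]
c=np.vstack([a,b]);cv2.imwrite("pics/pc.png",cv2.resize(c,None,fx=10,fy=10,interpolation=cv2.INTER_CUBIC))
E
```

```text
(no output)
```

View pics/pc.png

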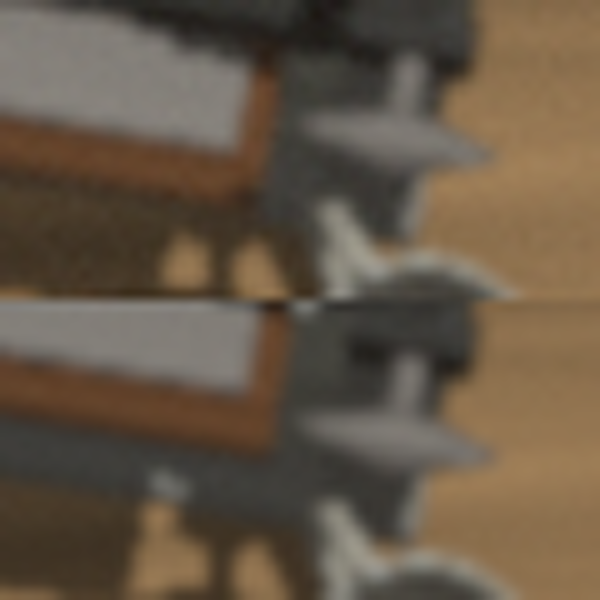

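```bash
cat > fit4.py <<'E'
from h import *
from scipy.optimize import least_squares
from fit import W
def f(q,L3=.211,full=False):
    x,y,th,zp,dL=q; L0=L3-dL
    o=[((-.06,.155,L0-.002),(190.8,153.0)),((-.06,-.155,L0-.002),(290.0,169.3)),((-.06,.155,L3-.002),(187.2,147.)),((-.06,-.155,L3-.002),(291.8,164.5)),((-.056,-.22,zp),(313.6,165.1))]
    return np.concatenate([proj("top",W(q,P))[0]-uv for P,uv in o])
for L3 in(.206,.211,.216):
    for fx in(0,1):
        g=(lambda q:np.r_[f(q,L3),(q[4]-.0603)/(.001 if fx else 1)])
        r=least_squares(g,[.68,.02,-.2,.23,.06]); print(L3,np.round(r.x,4),np.round(r.fun,2))
E
python3 fit4.py
```

```text
0.206 [ 0.6838  0.0254 -0.2137  0.2172  0.0584] [-0.36  0.    0.18  0.22  0.39  0.02 -0.53 -0.36  0.31  0.12 -0.  ]
0.206 [ 0.6841  0.0254 -0.2138  0.2165  0.0603] [-0.27  0.11  0.14  0.31  0.39 -0.06 -0.54 -0.44  0.28  0.1  -0.02]
0.211 [ 0.6826  0.0254 -0.2135  0.2208  0.0597] [-0.52  0.04  0.28  0.29  0.15 -0.09 -0.4  -0.43  0.48  0.18 -0.  ]
0.211 [ 0.6827  0.0254 -0.2135  0.2206  0.0603] [-0.5   0.08  0.27  0.31  0.14 -0.11 -0.4  -0.45  0.47  0.17 -0.01]
0.216 [ 0.6813  0.0254 -0.2133  0.2244  0.061 ] [-0.69  0.08  0.38  0.35 -0.1  -0.2  -0.27 -0.5   0.65  0.24  0.  ]
0.216 [ 0.6812  0.0254 -0.2133  0.2247  0.0603] [-0.72  0.04  0.39  0.32 -0.1  -0.17 -0.26 -0.47  0.66  0.24  0.01]
```

```bash
python3 - <<'E'
import numpy as np, fit
from ov import *
q=np.array([.6827,.0254,-.2135,.5,.076,.228,.2])
overlay("scene","pics/scene3.png",q,(210,185,360,275),5.3,"pics/ovs3.png")
overlay("top","pics/top3.png",q,(170,110,330,200),5,"pics/ovt3.png")
s=read_state(); R=cv2.Rodrigues(s['ee_rot'])[0]
for L in(.0972,0): print((proj("scene",[s['ee_pos']+R@[x,L,0] for x in(-.024,.024)])-[210,185])*5.3)
E
```

```text
[[436.06210797 264.72155866]
 [365.36405228 276.13499126]]
[[406.78389554 147.20936861]
 [338.3077842  158.00627555]]
```

View pics/ovs3.png

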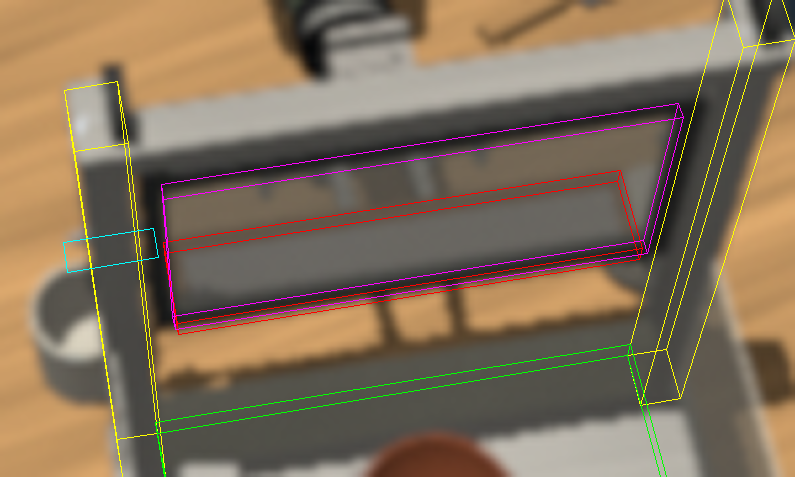

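View pics/ovt3.png

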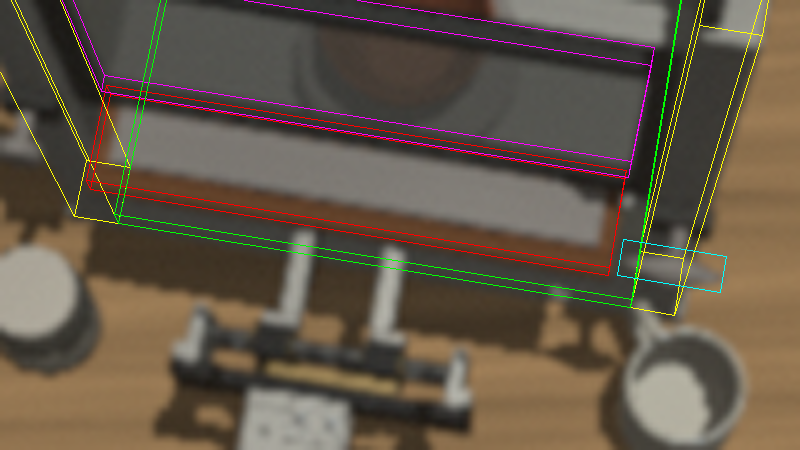

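```bash
python3 - <<'E'
from h import *
np.set_printoptions(precision=1,suppress=True)
for n,uv,z in [("plate",(404,216),.018),("brush handle end",(189,239),.008),("brush bristle end",(135,250),.005),("mug",(306,187),.085),("jar",(176,168),.09),("block",(127,83),.02)]:
    P=onz("top",uv,z); print(n,np.round(P,4),proj("scene",P))
a=cv2.imread("pics/scene0.png")
c=np.hstack([cv2.resize(a[230:290,110:175],None,fx=6,fy=6,interpolation=cv2.INTER_CUBIC),cv2.resize(a[160:220,290:355],None,fx=6,fy=6,interpolation=cv2.INTER_CUBIC)])
cv2.imwrite("pics/chk.png",c)
a=cv2.imread("pics/top0.png")
c=np.hstack([cv2.resize(a[185:245,370:435],None,fx=6,fy=6,interpolation=cv2.INTER_CUBIC),cv2.resize(a[215:275,130:195],None,fx=6,fy=6,interpolation=cv2.INTER_CUBIC)])
cv2.imwrite("pics/chk2.png",c)
E
```

```text
plate [ 0.5 -0.5  0. ] [[140.5 257.7]]
brush handle end [0.4 0.2 0. ] [[301.  191.1]]
brush bristle end [0.4 0.4 0. ] [[335.5 173.1]]
mug [ 0.6 -0.2  0.1] [[225.4 242.2]]
jar [0.6 0.2 0.1] [[332.4 222.1]]
block [1.  0.4 0. ] [[414.2 288.2]]
```

View pics/chk.png

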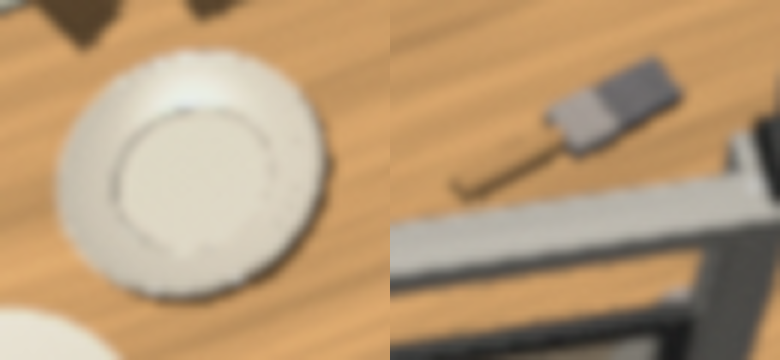

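View pics/chk2.png

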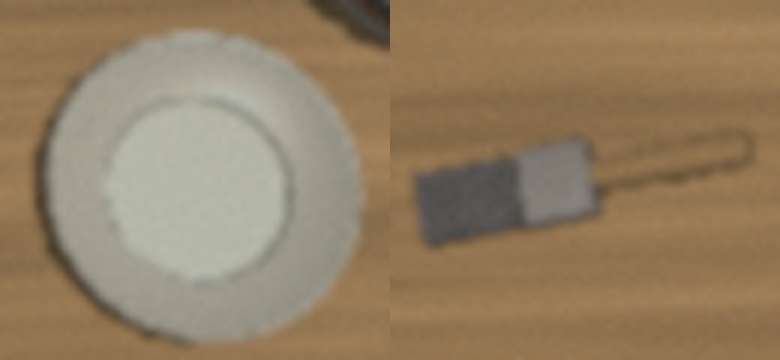

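```bash
python3 - <<'E'
from h import *
a=cv2.imread("pics/scene3.png")[210:260,212:262]
b=cv2.imread("pics/scene0.png")[210:260,212:262]
c=np.hstack([a,b]); c=cv2.convertScaleAbs(c,alpha=1.5)
cv2.imwrite("pics/z1.png",cv2.resize(c,None,fx=8,fy=10,interpolation=cv2.INTER_CUBIC))
E
```

```text
(no output)
```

View pics/z1.png

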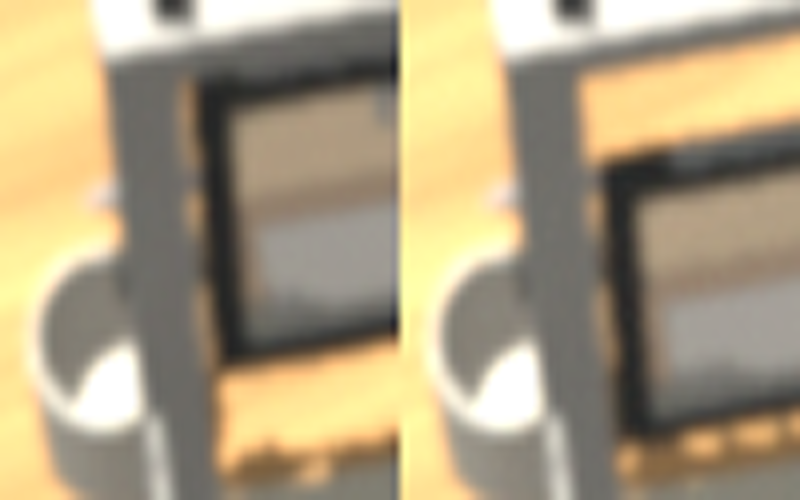

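Emit:
servo_tool(rows=[[[0,0,0],[0,0.001,0.005],0.04],[[0,0,0],[0,0.001,0.01],0.04],[[0,0,0],[0,0.002,0.015],0.04],[[0,0,0],[0,0.002,0.018],0.04],[[0,0,0],[0,0.002,0.02],0.04]])

```text
t: 8.0
ee_pos: [0.566, 0.0504, 0.2049]
ee_rot: [0.076, -0.087, -1.784]
ft_force: [2.2, -0.3, -3.4]
finger_gap: 0.427
```

```bash
python3 lg.py;cat > two.py <<'E'
import sys
from h import *
k=sys.argv[1]
for n in("scene","top"):
    im=np.mean([snapshot(n).astype(float) for _ in range(4)],0).astype(np.uint8); cv2.imwrite(f"pics/{n}{k}.png",cv2.cvtColor(im,cv2.COLOR_RGB2BGR))
a=cv2.imread(f"pics/scene{k}.png")[210:250,215:265]
b=cv2.imread(f"pics/top{k}.png")[145:185,272:322]
c=np.hstack([cv2.convertScaleAbs(a,alpha=1.4),cv2.convertScaleAbs(b,alpha=1.4)])
cv2.imwrite(f"pics/z{k}.png",cv2.resize(c,None,fx=8,fy=12,interpolation=cv2.INTER_CUBIC))
E
python3 two.py 4
```

```text
8.0 q [ 0.0487  0.5207  2.2238  3.415   1.2885 -1.672 ] p [0.566  0.0504 0.2049] gap 0.4269761512478774 F [ 2.1826 -0.2596 -3.4076]
[[-0.2129  0.972  -0.0993]
 [-0.9771 -0.2123  0.0176]
 [-0.0039  0.1008  0.9949]]
```

View pics/z4.png

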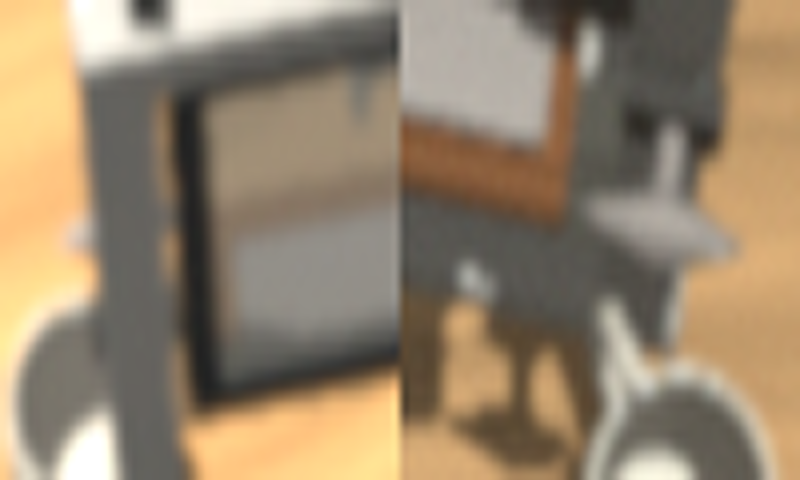

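```bash
python3 - <<'E'
from h import *
np.set_printoptions(precision=0,suppress=True,linewidth=220)
K,R,t=cam("top")
from fit import W
q=[.6827,.0254,-.2135]
a=proj("top",[W(q,(-.06,y,.229)) for y in(.155,-.155)]); print(a,(a[1,1]-a[0,1])/(a[1,0]-a[0,0]))
a=proj("top",[W(q,(-.056,y,.235)) for y in(-.16,-.22)]); print(a,(a[1,1]-a[0,1])/(a[1,0]-a[0,0]))
m=(a[1,1]-a[0,1])/(a[1,0]-a[0,0])
im=cv2.imread("pics/top4.png").astype(np.float32)
def prof(u0,u1,v0,v1,m,uref=304.):
    V=np.arange(v0,v1,.5); U=np.arange(u0,u1,.5)
    mx=np.repeat(U[None],len(V),0).astype(np.float32); my=(V[:,None]+m*(U-uref)[None]).astype(np.float32)
    return V,cv2.remap(im,mx,my,cv2.INTER_CUBIC).mean(1)
for u0,u1 in((190,215),(258,288)):
    V,p=prof(u0,u1,158,174,m); print(u0,u1); print(np.c_[V,p].T)
for u0,u1 in((297,300),(300,304),(304,308),(308,312)):
    V,p=prof(u0,u1,156,172,m); print(u0,u1); print(np.c_[V,p].T)
E
```

```text
[[186. 145.]
 [292. 162.]] 0.16469883666898236
[[294. 160.]
 [315. 164.]] 0.1645238601864128
190 215
[[158. 158. 159. 160. 160. 160. 161. 162. 162. 162. 163. 164. 164. 164. 165. 166. 166. 166. 167. 168. 168. 168. 169. 170. 170. 170. 171. 172. 172. 172. 173. 174.]
 [ 97.  82.  66.  52.  43.  40.  40.  42.  42.  42.  40.  38.  36.  37.  41.  46.  51.  54.  56.  57.  56.  56.  56.  56.  57.  56.  56.  55.  53.  50.  46.  43.]
 [103.  90.  77.  68.  63.  62.  64.  66.  66.  65.  62.  58.  54.  51.  51.  53.  56.  58.  60.  60.  60.  60.  60.  60.  60.  60.  60.  59.  57.  55.  53.  52.]
 [109. 100.  93.  90.  91.  93.  96.  98.  98.  96.  92.  86.  78.  70.  64.  60.  59.  60.  60.  61.  61.  61.  61.  61.  61.  61.  61.  60.  59.  58.  59.  60.]]
258 288
[[158. 158. 159. 160. 160. 160. 161. 162. 162. 162. 163. 164. 164. 164. 165. 166. 166. 166. 167. 168. 168. 168. 169. 170. 170. 170. 171. 172. 172. 172. 173. 174.]
 [112. 101.  85.  68.  53.  44.  41.  42.  43.  44.  43.  41.  39.  37.  39.  43.  48.  53.  56.  58.  58.  58.  58.  58.  60.  62.  64.  64.  63.  60.  56.  52.]
 [118. 107. 
[... 2258 characters left out ...]
6.  98. 102. 105. 108. 110. 111. 111.]]
308 312
[[156. 156. 157. 158. 158. 158. 159. 160. 160. 160. 161. 162. 162. 162. 163. 164. 164. 164. 165. 166. 166. 166. 167. 168. 168. 168. 169. 170. 170. 170. 171. 172.]
 [ 43.  51.  59.  65.  69.  72.  73.  74.  75.  79.  84.  91.  99. 105. 109. 109. 106. 100.  92.  86.  83.  83.  84.  85.  84.  82.  81.  79.  78.  77.  76.  75.]
 [ 56.  67.  79.  88.  94.  99. 100. 103. 104. 106. 107. 110. 112. 115. 116. 115. 113. 109. 107. 108. 112. 117. 121. 122. 120. 118. 116. 114. 112. 111. 110. 109.]
 [ 66.  80.  95. 107. 115. 121. 123. 126. 127. 129. 128. 126. 124. 123. 122. 119. 117. 116. 118. 126. 136. 146. 151. 154. 151. 149. 146. 143. 141. 139. 138. 137.]]
```

```bash
python3 - <<'E'
from h import *
from fit import W
np.set_printoptions(precision=3,suppress=True,linewidth=230)
q=[.6827,.0254,-.2165]
def red(n,P,m,ur): u=proj(n,P)[0]; return u[1]-m*(u[0]-ur)
# model
for n,yy,m,ur in(("top",-.19,.1716,304),("scene",-.21,-.135,224)):
    c=ray(n,(256,192))[0]
    for L in(.151,.231,.235):
        # silhouette extremes of nose circle at y
        th=np.linspace(0,2*np.pi,361); 
        v=[red(n,W(q,(-.052+.008*np.cos(a),yy if n=="top" else -.1,L+.008*np.sin(a))),m,ur) for a in th]
        # note along-line shift handled by slope; use y near for local
        v=[red(n,W(q,(-.052+.008*np.cos(a),yy,L+.008*np.sin(a))),m,ur) for a in th]
        print(n,L,'nose sil',min(v),max(v),'axis',red(n,W(q,(-.052,yy,L)),m,ur),'ptr axis same z',red(n,W(q,(-.056,yy,L)),m,ur))
im=cv2.imread("pics/scene4.png").astype(np.float32)
np.set_printoptions(precision=0,suppress=True,linewidth=230)
def prof(u0,u1,v0,v1,m,ur=224.):
    V=np.arange(v0,v1,.5); U=np.arange(u0,u1,.5)
    mx=np.repeat(U[None],len(V),0).astype(np.float32); my=(V[:,None]+m*(U-ur)[None]).astype(np.float32)
    return V,cv2.remap(im,mx,my,cv2.INTER_CUBIC).mean(1)
for u0,u1 in((245,265),(305,328)):
    V,p=prof(u0,u1,222,238,-.135); print(u0,u1); print(np.c_[V,p].T)
for u0,u1 in((222,225),(223,226),(235,236.5)):
    V,p=prof(u0,u1,222,238,-.135); print(u0,u1); print(np.c_[V,p].T)
E
```

```text
top 0.151 nose sil 166.59205830168648 171.95706788760438 axis 169.2754558327139 ptr axis same z 170.5640789868639
top 0.231 nose sil 158.53068304854764 164.20009608966103 axis 161.36665337570938 ptr axis same z 162.72199174044707
top 0.235 nose sil 158.1040412219278 163.7896106227335 axis 160.94809704241533 ptr axis same z 162.30695200795236
scene 0.151 nose sil 241.24093666173493 245.73541619094493 axis 243.48735928791143 ptr axis same z 242.477948225242
scene 0.231 nose sil 230.93176228516296 235.60133117100628 axis 233.2658545936552 ptr axis same z 232.22785233701572
scene 0.235 nose sil 230.39434076814916 235.0730653794082 axis 232.73300817550933 ptr axis same z 231.69354163465553
245 265
[[222. 222. 223. 224. 224. 224. 225. 226. 226. 226. 227. 228. 228. 228. 229. 230. 230. 230. 231. 232. 232. 232. 233. 234. 234. 234. 235. 236. 236. 236. 237. 238.]
 [ 82.  83.  83.  84.  84.  84.  84.  84.  84.  84.  84.  83.  81.  78.  75.  73.  71.  71.  73.  77.  83.  88.  93.  96.  98.  98.  98.  98.  98.  98.  98.  97.]
 [ 97.  99.  99. 100. 100. 101. 102. 102. 102. 102. 101. 100.  97.  94. 
[... 2200 characters left out ...]
 171. 152. 129. 109.  93.  86.  84.]]
235 236.5
[[222. 222. 223. 224. 224. 224. 225. 226. 226. 226. 227. 228. 228. 228. 229. 230. 230. 230. 231. 232. 232. 232. 233. 234. 234. 234. 235. 236. 236. 236. 237. 238.]
 [ 52.  53.  53.  53.  53.  54.  55.  57.  59.  60.  62.  63.  64.  65.  65.  65.  65.  66.  68.  69.  70.  70.  70.  69.  68.  67.  66.  65.  64.  64.  63.  62.]
 [ 69.  70.  70.  69.  68.  68.  71.  73.  76.  77.  77.  77.  75.  72.  71.  72.  74.  79.  84.  88.  90.  88.  87.  84.  81.  77.  74.  71.  69.  68.  67.  67.]
 [ 84.  86.  85.  82.  81.  82.  84.  88.  91.  92.  91.  89.  84.  79.  76.  77.  83.  91. 100. 106. 107. 105. 102.  98.  92.  86.  80.  75.  72.  71.  70.  69.]]
```

```bash
cat > meas.py <<'E'
from h import *
from fit import W
def prof(im,u0,u1,v0,v1,m,ur):
    V=np.arange(v0,v1,.1); U=np.arange(u0,u1,.5)
    mx=np.repeat(U[None],len(V),0).astype(np.float32); my=(V[:,None]+m*(U-ur)[None]).astype(np.float32)
    return V,cv2.remap(im,mx,my,cv2.INTER_CUBIC).mean(1)
def edges(V,p,c):
    g=np.gradient(cv2.GaussianBlur(p[:,c].reshape(-1,1),(1,0),0,sigmaX=.1,sigmaY=3).ravel(),V)
    i=[j for j in range(2,len(g)-2) if abs(g[j])>=abs(g[j-1]) and abs(g[j])>abs(g[j+1]) and abs(g[j])>3]
    return [(round(V[j],1),round(g[j],0)) for j in i]
if __name__=="__main__":
    for k,L in((0,.151),(3,.211),(4,.231)):
        im=cv2.imread(f"pics/scene{k}.png").astype(np.float32); print('k',k)
        for u0,u1 in((245,262),(305,325)):
            V,p=prof(im,u0,u1,222,254,-.152,224.); print(' scene',u0,'R',edges(V,p,2),'B',edges(V,p,0))
        im=cv2.imread(f"pics/top{k}.png").astype(np.float32)
        for u0,u1 in((195,213),(260,285)):
            V,p=prof(im,u0,u1,156,176,.1716,304.); print(' top',u0,'R',edges(V,p,2),'B',edges(V,p,0))
    for yw in(-.2,-.2165,-.23):
        q=[.6827,.0254,yw]; a=proj("scene",[W(q,(-.06,y,.231)) for y in(.1,-.1)]);d=a[1]-a[0];b=proj("top",[W(q,(-.06,y,.231)) for y in(.1,-.1)]);e=b[1]-b[0]; print(yw,'scene slope',d[1]/d[0],'top',e[1]/e[0])
E
python3 meas.py
```

```text
k 0Traceback (most recent call last):
  File "meas.py", line 15, in <module>
    V,p=prof(im,u0,u1,222,254,-.152,224.); print(' scene',u0,'R',edges(V,p,2),'B',edges(V,p,0))
                                                                 ~~~~~^^^^^^^
  File "meas.py", line 8, in edges
    g=np.gradient(cv2.GaussianBlur(p[:,c].reshape(-1,1),(1,0),0,sigmaX=.1,sigmaY=3).ravel(),V)
                  ~~~~~~~~~~~~~~~~^^^^^^^^^^^^^^^^^^^^^^^^^^^^^^^^^^^^^^^^^^^^^^^^^
cv2.error: OpenCV(4.12.0) :-1: error: (-5:Bad argument) in function 'GaussianBlur'
> Overload resolution failed:
>  - argument for GaussianBlur() given by name ('sigmaX') and position (3)
>  - argument for GaussianBlur() given by name ('sigmaX') and position (3)
```

```bash
sed -i 's/cv2.GaussianBlur(p\[:,c\].reshape(-1,1),(1,0),0,sigmaX=.1,sigmaY=3).ravel()/gaussian_filter1d(p[:,c],3)/; 1i from scipy.ndimage import gaussian_filter1d' meas.py; python3 meas.py | sed 's/np.float[0-9]*//g'
```

```text
k 0
 scene 245 R [((223.3), (5.0)), ((227.1), (-56.0)), ((229.6), (-13.0)), ((232.3), (34.0)), ((239.5), (-7.0)), ((243.3), (4.0)), ((251.6), (-11.0)), ((253.3), (-13.0))] B [((226.8), (-17.0)), ((229.9), (-14.0)), ((232.4), (23.0)), ((239.6), (-6.0)), ((243.0), (12.0)), ((251.6), (-10.0)), ((253.3), (-11.0))]
 scene 305 R [((227.1), (-53.0)), ((229.6), (-15.0)), ((232.2), (33.0)), ((239.5), (-7.0)), ((243.3), (4.0)), ((253.2), (-18.0))] B [((226.9), (-15.0)), ((229.8), (-14.0)), ((232.3), (23.0)), ((239.7), (-6.0)), ((242.9), (10.0)), ((253.2), (-15.0))]
 top 195 R [((156.5), (29.0)), ((167.0), (-16.0)), ((169.5), (4.0)), ((172.6), (-16.0))] B [((156.6), (27.0)), ((167.6), (-32.0)), ((172.0), (-4.0))]
 top 260 R [((156.6), (29.0)), ((167.1), (-19.0)), ((169.4), (5.0)), ((172.3), (-16.0)), ((174.8), (5.0))] B [((156.6), (28.0)), ((167.5), (-35.0)), ((171.9), (-4.0))]
k 3
 scene 245 R [((223.3), (32.0)), ((231.8), (-8.0)), ((235.6), (4.0)), ((246.6), (-17.0)), ((249.3), (58.0))] B [((223.3), (23.0)), ((232.0), (-6.0)), ((235.3), (12.0)), ((244.7), (-11.0)), ((246.8), (-16.0)), ((249.5
[... 945 characters left out ...]
0)), ((246.6), (55.0)), ((252.2), (6.0))] B [((229.2), (-6.0)), ((232.6), (11.0)), ((243.9), (-16.0)), ((246.7), (25.0))]
 top 195 R [((158.9), (-17.0)), ((161.3), (5.0)), ((164.7), (-15.0)), ((174.5), (3.0))] B [((159.5), (-32.0)), ((163.9), (-4.0)), ((166.2), (11.0)), ((173.6), (-7.0))]
 top 260 R [((158.9), (-18.0)), ((161.5), (5.0)), ((164.6), (-15.0)), ((170.6), (5.0)), ((172.4), (-3.0)), ((174.3), (11.0))] B [((159.4), (-33.0)), ((163.9), (-4.0)), ((166.2), (10.0)), ((170.6), (5.0)), ((173.0), (-9.0))]
-0.2 scene slope -0.1707140897232868 top 0.1513580761348256
-0.2165 scene slope -0.1555284860870173 top 0.16765010942153993
-0.23 scene slope -0.14317710066437309 top 0.18105469813972833
```

Emit:
servo_tool(rows=[[[0,0,0],[0,0,0.003],0.04],[[0,0,0],[0,0.001,0.006],0.04],[[0,0,0],[0,0.001,0.008],0.04],[[0,0,0],[0,0.001,0.01],0.04],[[0,0,0],[0,0.001,0.01],0.04]])

```text
t: 8.9
ee_pos: [0.5658, 0.0504, 0.2147]
ee_rot: [0.076, -0.087, -1.784]
ft_force: [-1.5, -0.5, -2.2]
finger_gap: 0.425
```

```bash
python3 lg.py;python3 two.py 5; sed -i 's/^    for k,L in.*/    for k,L in((4,0),(5,0)):/' meas.py;  python3 meas.py | sed 's/np.float[0-9]*//g' | head -11; python3 - <<'E'
from meas import *
np.set_printoptions(precision=0,suppress=True,linewidth=230)
im=cv2.imread("pics/scene5.png").astype(np.float32)
for u0,u1 in((221.5,223),(223,224.5),(235,236.5)):
    V,p=prof(im,u0,u1,225,234,-.152,224.);print(u0,np.c_[V,p][::5].T)
im=cv2.imread("pics/top5.png").astype(np.float32)
for u0,u1 in((260,285),(296,298),(299,301),(302,304),(305,307),(309,311)):
    V,p=prof(im,u0,u1,158,170,.1716,304.);print(u0,np.c_[V,p][::5].T)
E
```

```text
8.9 q [ 0.0487  0.489   2.2305  3.417   1.2643 -1.6793] p [0.5658 0.0504 0.2147] gap 0.4250181280240301 F [-1.469  -0.4537 -2.2346]
[[-0.2129  0.972  -0.0991]
 [-0.9771 -0.2122  0.0178]
 [-0.0037  0.1007  0.9949]]
k 4
 scene 245 R [((222.4), (4.0)), ((229.1), (-8.0)), ((232.9), (4.0)), ((242.4), (-13.0)), ((244.0), (-17.0)), ((246.7), (56.0)), ((252.0), (6.0))] B [((229.3), (-6.0)), ((232.7), (11.0)), ((244.3), (-15.0)), ((246.9), (26.0)), ((252.1), (3.0))]
 scene 305 R [((229.2), (-8.0)), ((232.9), (4.0)), ((242.3), (-16.0)), ((243.7), (-18.0)), ((246.6), (55.0)), ((252.2), (6.0))] B [((229.2), (-6.0)), ((232.6), (11.0)), ((243.9), (-16.0)), ((246.7), (25.0))]
 top 195 R [((158.9), (-17.0)), ((161.3), (5.0)), ((164.7), (-15.0)), ((174.5), (3.0))] B [((159.5), (-32.0)), ((163.9), (-4.0)), ((166.2), (11.0)), ((173.6), (-7.0))]
 top 260 R [((158.9), (-18.0)), ((161.5), (5.0)), ((164.6), (-15.0)), ((170.6), (5.0)), ((172.4), (-3.0)), ((174.3), (11.0))] B [((159.4), (-33.0)), ((163.9), (-4.0)), ((166.2), (10.0)), ((170.6), (5.0)), ((173.0), (-9.0))]
k 5
 scene 245 R [((228.0), (-8.0)), (
[... 4282 characters left out ...]
19. 122. 121. 118. 113. 107.  99.  92.  85.  83.  83.  85.  88.  91.  97. 102.]
 [110. 109. 106. 103. 101. 103. 109. 117. 124. 126. 126. 123. 117. 111. 103.  96.  89.  87.  87.  89.  93.  97. 103. 108.]]
309 [[158. 158. 159. 159. 160. 160. 161. 161. 162. 162. 163. 163. 164. 164. 165. 165. 166. 166. 167. 167. 168. 168. 169. 169.]
 [ 72.  74.  75.  76.  78.  81.  85.  91.  98. 105. 109. 110. 106.  99.  91.  86.  83.  83.  84.  85.  84.  82.  80.  79.]
 [ 99. 104. 106. 108. 109. 109. 109. 109. 110. 113. 115. 115. 112. 108. 105. 108. 113. 119. 122. 123. 122. 119. 116. 114.]
 [122. 129. 131. 135. 135. 134. 130. 125. 122. 121. 120. 118. 116. 115. 118. 127. 139. 148. 154. 155. 153. 150. 147. 144.]]
```

View pics/z5.png

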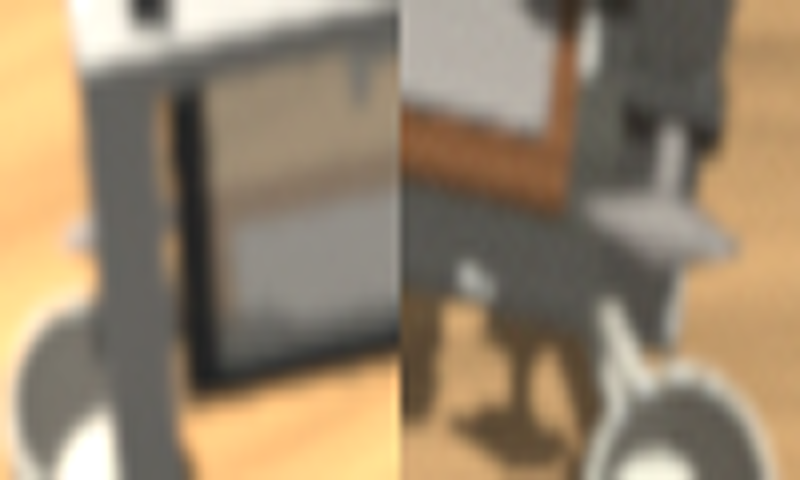

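Emit:
servo_tool(rows=[[[0,0,0],[0,0,0.001],0.04],[[0,0,0],[0,0,0.002],0.04],[[0,0,0],[0,0,0.002],0.04]])

```text
t: 9.6
ee_pos: [0.5658, 0.0504, 0.2163]
ee_rot: [0.075, -0.087, -1.784]
ft_force: [0.2, -0.3, -3.0]
finger_gap: 0.423
```

Emit:
servo_tool(rows=[[[0,0,0],[0,0,-0.003],0.04],[[0,0,0],[0,-0.001,-0.007],0.04],[[0,0,0],[0,-0.001,-0.012],0.04],[[0,0,0],[0,-0.002,-0.016],0.04],[[0,0,0],[0,-0.002,-0.02],0.04]])

```text
t: 10.1
ee_pos: [0.5657, 0.0505, 0.1958]
ee_rot: [0.075, -0.087, -1.784]
ft_force: [-0.2, 0.7, -0.2]
finger_gap: 0.427
```

```bash
python3 lg.py;python3 two.py 6; sed -i 's/^    for k,L in.*/    for k,L in((5,0),(6,0)):/' meas.py;  python3 meas.py | sed 's/np.float[0-9]*//g' | head -10
```

```text
10.1 q [ 0.049   0.5493  2.2183  3.4135  1.3102 -1.6659] p [0.5657 0.0505 0.1958] gap 0.42704761150587983 F [-0.2102  0.6787 -0.2351]
[[-0.2129  0.9721 -0.0986]
 [-0.9771 -0.2121  0.0178]
 [-0.0036  0.1001  0.995 ]]
k 5
 scene 245 R [((228.0), (-8.0)), ((231.6), (4.0)), ((242.7), (-17.0)), ((245.5), (58.0)), ((251.8), (6.0))] B [((228.0), (-6.0)), ((231.4), (11.0)), ((243.0), (-15.0)), ((245.7), (26.0)), ((252.3), (3.0))]
 scene 305 R [((228.0), (-8.0)), ((231.6), (4.0)), ((241.0), (-15.0)), ((242.6), (-18.0)), ((245.4), (54.0)), ((251.4), (6.0)), ((252.1), (6.0)), ((253.0), (6.0))] B [((228.0), (-6.0)), ((231.4), (11.0)), ((242.8), (-16.0)), ((245.6), (26.0))]
 top 195 R [((157.8), (-17.0)), ((160.5), (5.0)), ((163.8), (-15.0)), ((174.4), (3.0))] B [((158.5), (-32.0)), ((162.9), (-4.0)), ((165.2), (10.0)), ((173.7), (-7.0))]
 top 260 R [((157.8), (-19.0)), ((160.6), (5.0)), ((163.7), (-15.0)), ((170.6), (5.0)), ((172.4), (-3.0)), ((174.2), (12.0))] B [((158.4), (-34.0)), ((162.9), (-4.0)), ((165.3), (10.0)), ((170.7), (5.0)), ((173.0), (-9.0))]
k 6
 scene 245 R [((227.7), (-7.0)), ((231.6), (4.0)), ((240.6), (-12.0)), ((242.6), (-18.0)), ((245.3), (59.0)), ((251.7), (6.0))] B [((227.8), (-6.0)), ((231.2), (11.0)), ((242.8), (-16.0)), ((245.5), (27.0)), ((252.2), (3.0))]
 scene 305 R [((227.8), (-8.0)), ((231.4), (4.0)), ((241.0), (-16.0)), ((242.4), (-18.0)), ((245.2), (54.0)), ((252.2), (6.0))] B [((227.8), (-6.0)), ((231.1), (11.0)), ((242.6), (-17.0)), ((245.4), (26.0))]
 top 195 R [((157.7), (-16.0)), ((160.4), (4.0)), ((163.6), (-15.0)), ((174.4), (3.0))] B [((158.3), (-32.0)), ((162.8), (-4.0)), ((165.0), (10.0)), ((173.8), (-7.0))]
 top 260 R [((157.6), (-19.0)), ((160.5), (5.0)), ((163.6), (-15.0)), ((170.6), (5.0)), ((172.4), (-3.0)), ((174.3), (12.0))] B [((158.3), (-33.0)), ((162.7), (-4.0)), ((165.3), (10.0)), ((170.6), (5.0)), ((173.0), (-8.0))]
```

Emit:
servo_tool(rows=[[[0,0,0],[0,-0.014,-0.008],0.04],[[0,0,0],[0,-0.028,-0.016],0.04],[[0,0,0],[0,-0.042,-0.024],0.04],[[0,0,0],[0,-0.056,-0.032],0.04],[[0,0,0],[0,-0.07,-0.04],0.04]])

```text
t: 11.0
ee_pos: [0.5013, 0.0647, 0.1496]
ee_rot: [0.076, -0.088, -1.784]
ft_force: [0.5, 0.1, 0.1]
finger_gap: 0.425
```

Emit:
servo_tool(rows=[[[0,0,0],[0,-0.01,-0.004],0.04],[[0,0,0],[0,-0.015,-0.006],0.04],[[0,0,0],[0,-0.02,-0.008],0.04],[[0,0,0],[0,-0.02,-0.008],0.04],[[0,0,0],[0,-0.02,-0.008],0.04]])

```text
t: 11.5
ee_pos: [0.4833, 0.0688, 0.1398]
ee_rot: [0.076, -0.088, -1.784]
ft_force: [0.5, -1.1, 0.5]
finger_gap: 0.421
```

```bash
python3 lg.py;python3 two.py 7; sed -i 's/^    for k,L in.*/    for k,L in((7,0),):/' meas.py;  python3 meas.py | sed 's/np.float[0-9]*//g' | head -5; python3 - <<'E'
import cv2,numpy as np
a=cv2.imread("pics/top0.png");b=cv2.imread("pics/top7.png")
cv2.imwrite("pics/cmp.png",np.vstack([cv2.resize(x[50:260,130:450],None,fx=2,fy=1.4) for x in(a,b)]))
E
```

```text
11.5 q [ 0.1362  0.7306  2.3114  3.4908  1.5785 -1.601 ] p [0.4833 0.0688 0.1398] gap 0.42130224240309017 F [ 0.5434 -1.1176  0.5041]
[[-0.2129  0.972  -0.0996]
 [-0.9771 -0.2122  0.0176]
 [-0.004   0.1011  0.9949]]
k 7
 scene 245 R [((227.8), (-7.0)), ((231.5), (4.0)), ((242.6), (-18.0)), ((245.3), (60.0)), ((251.9), (6.0))] B [((227.8), (-6.0)), ((231.2), (11.0)), ((240.8), (-12.0)), ((242.8), (-16.0)), ((245.5), (27.0)), ((252.3), (3.0))]
 scene 305 R [((227.8), (-8.0)), ((231.4), (4.0)), ((241.0), (-16.0)), ((242.4), (-18.0)), ((245.2), (55.0)), ((251.4), (6.0)), ((252.2), (6.0))] B [((227.8), (-6.0)), ((231.1), (11.0)), ((242.6), (-16.0)), ((245.4), (26.0))]
 top 195 R [((157.6), (-16.0)), ((160.3), (4.0)), ((163.6), (-15.0)), ((174.4), (3.0))] B [((158.3), (-32.0)), ((162.7), (-4.0)), ((165.0), (10.0)), ((173.6), (-8.0))]
 top 260 R [((157.6), (-19.0)), ((160.4), (5.0)), ((163.5), (-16.0)), ((170.5), (5.0)), ((172.4), (-3.0)), ((174.3), (12.0))] B [((158.3), (-34.0)), ((162.7), (-4.0)), ((165.1), (10.0)), ((170.5), (5.0)), ((173.1), (-9.0))]
```

View pics/cmp.png

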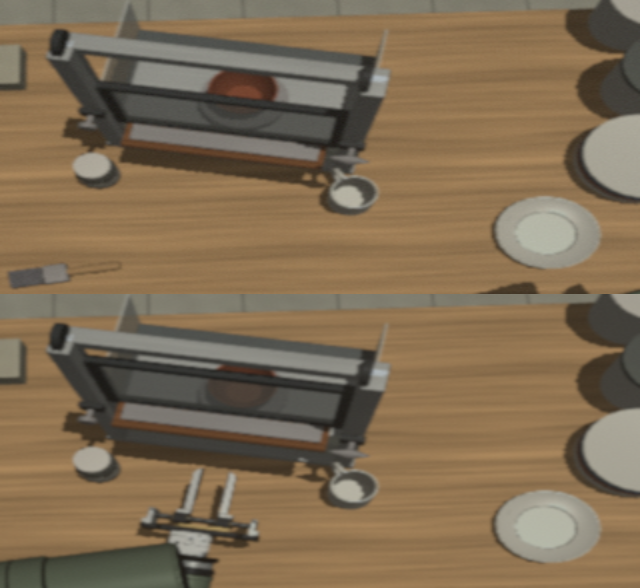

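View pics/z7.png

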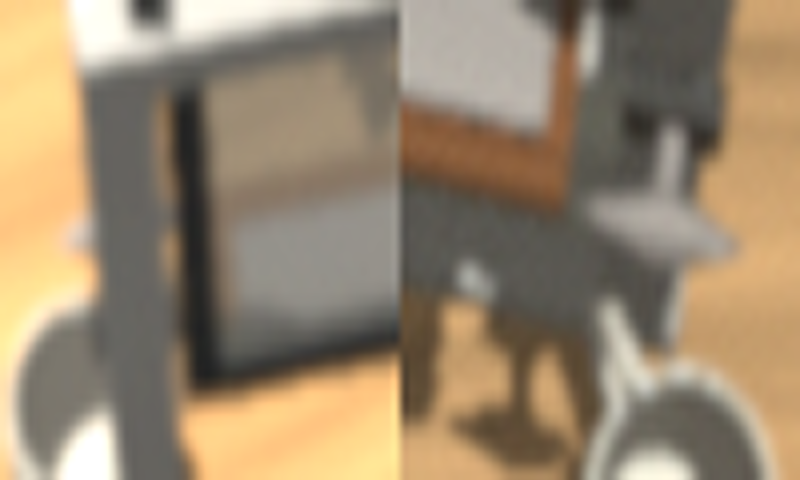

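```bash
python3 -c "
from station import *
print(hand_in())"
```

```text
the job is handed in; nothing more can be done
None
```

The window is up, with the lip level with the diamond pointer to within about 3 mm by camera, and I handed the job in at about 12 s of the 64 s. I pushed with the fingertips flat under the middle of the lip, at about 2–4 N. I then lowered the fingers off it and backed the gripper clear in front of the hood.

**Pointer:** the diamond pointer is on the right jamb. The left jamb has the round thumbscrew, which I ignored.

**Last level check:** I compared the lip edge with the pointer axis. After the fingers came off and again after backing away, the lip had not moved measurably (under 0.2 px).

| Camera | Offset seen | Offset expected if level | Height left over |
|---|---|---|---|
| Scene | 1.3 px | 1.3 px | about 0 mm |
| Top | 1.6 px | 1.5 px | lip 1–2 mm low, within the measuring error |

**Disagreement on the way:** the cameras at first gave the pointer's height as about 0.22 m (top) and 0.245 m (scene). I traced this to reading the shaded underside of the lip's nose as its edge in the top picture. With that corrected, both put it at about 0.242 m.

**Surroundings:** the mug, glaze jar and plate look unmoved in the top picture taken before and after. The brush, brush pot and spatula were not compared afterwards; the arm passed no closer to them than planned. The pane was not touched, the lip was not gripped, and the wrist force read about zero once clear.

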